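Change the racks on a rotary stage and pack the used ones in stacking totes

TASK

Change the racks on the pipetting bench: first lift the grey carrier out of the blue tote and set it down on the black mat, then lay every yellow used rack (one may be in the turntable's pocket) flat and side by side in the blue tote, and put the carrier back on top turned half round, so that it stands on the tote's rim instead of nesting down onto the racks. Once its pocket is free, seat the white fresh rack flat in the turntable's pocket, and only after that turn the table until its red arrow points at the red index mark. Leave everything else on the bench where it is.

Things in the scene. Friction and masses are not known exactly. Their poses are not given: they have to be found in the camera images.
- tote: Blue open tote, fixed, 180 (x) x 152 (y) x 65 mm. Origin: centre of underside; +x is its red end. Floor 5 mm up, 172 x 115 mm between ribs. Ribs inside the long walls, 14.5 mm thick, flat tops 58 mm up, 7 mm below the outer rim, are cut by 20 mm wide channels at x = +60 and -30 mm. Holds three racks side by side, each lying along y, at x = -54, 0, +54 mm.
- carrier_grip (a point): Grey carrier tote, loose, 350 g, 160 (x) x 108 (y) x 60 mm, with a black handle bar (160 long, 14 x 14 mm) along x above it, free beneath for 23 mm. Point: the bar's centre, 90 mm above the underside; x along the bar to the red end, z up. It starts nested in the tote, red end at red end, point 95 mm above the tote's underside; stacked half turned, it is 148 mm above.
- carrier_foot (a point): Middle of the underside of one of the carrier's 4 black feet (x = +60 mm): feet are 12 mm wide, 8 mm high, at the bottom edge, 14 mm out from the long sides, at x = +60 and -30 mm. Red end at red end they drop down the tote's channels (nest); half turned they stand on its rib tops inside the outer rim (stack), with 4 mm of play across and 6 mm along, either way.
- mat: Black rubber mat, fixed, 160 (x) x 200 (y) x 2 mm, origin at the centre of its underside. The carrier is set aside here.
- used1_c (a point): Yellow used rack with black caps, 100 x 44 x 22 mm with a lift ridge (60 x 12 mm, 22 mm high) along the middle of its top; 44 mm high in all, 120 g. Point: its centre, 22 mm above its underside, where the ridge begins; x along length and ridge, z up; both ends alike. If present, it starts in the turntable's pocket. May be absent.
- used2_c (a point): Yellow used rack with black caps, 100 x 44 x 22 mm with a lift ridge (60 x 12 mm, 22 mm high) along the middle of its top; 44 mm high in all, 120 g. Point: its centre, 22 mm above its underside, where the ridge begins; x along length and ridge, z up; both ends alike. If present, it starts on the bench. May be absent.
- used3_c (a point): Yellow used rack with black caps, 100 x 44 x 22 mm with a lift ridge (60 x 12 mm, 22 mm high) along the middle of its top; 44 mm high in all, 120 g. Point: its centre, 22 mm above its underside, where the ridge begins; x along length and ridge, z up; both ends alike. If present, it starts on the bench. May be absent.
- fresh_c (a point): White fresh rack with blue caps, starts on the bench; 100 x 44 x 22 mm with a lift ridge (60 x 12 mm, 22 mm high) along the middle of its top; 44 mm high in all, 120 g. Point: its centre, 22 mm above its underside, where the ridge begins; x along length and ridge, z up; both ends alike.
- axle (a point): Centre of the aluminium turntable's upper face, 30 mm above the bench, on its vertical axis. The disc is 120 mm in radius, turns both ways with light friction and stays where it is left.
- pocket (a point): Middle of the rack pocket's floor on the turntable, 50 mm from the axis, 30 mm above the bench. x points outwards from the axis, y along the pocket. Inside 49 (x) x 105 (y) mm, 2.5 mm of play all round a rack; straight walls 8 mm high, 6 mm thick. A seated rack lies along y, either end first, its centre point 22 mm above this point.
- post (a point): Upright steel post for pushing the turntable round, 14 mm in diameter, 40 mm high, standing on the disc 95 mm from the axis on the side away from the pocket. The point is the middle of its height, 20 mm above the disc.
- arrow (a point): Tip of the red arrow painted on the turntable, 116 mm from the axis, on the pocket's side, 30 mm above the bench.
- mark (a point): Inner tip of the red index mark, 126 mm from the turntable's axis and 30 mm above the bench; the mark is a 10 mm wide red block on the turntable's fixed base (a disc of 135 mm radius, 8 mm high), reaching out to 148 mm.
- beaker: Bystander: small glass beaker, 60 mm across, 70 mm high; origin under its centre.
- bottle: Bystander: small clear bottle with blue cap, 56 mm across, 85 mm high; origin under its centre.
- jar: Bystander: amber jar, 56 mm across, 90 mm high; origin under its centre.
- cup: Bystander: white plastic cup, 66 mm across, 80 mm high; origin under its centre.
Mind the look-alikes: they are no part of the job. Leave any green or purple look-alike of the part that bears used3_c alone.

How it is judged:
By the outcome, as a careful person would: the job done as asked, in the order asked, and still so for the second after the job is handed in, with the robot touching nothing.
Of used1, used2, used3 only 2 to 3 are there at a start; the rules pass over those that are not, and their reading is None.
At some moment in a run one of used2, used3, fresh may be knocked a few centimetres aside while the robot is not near it.
It also fails if it takes over 210 s, if anything falls off the work surface, if the arm or the gripper's body presses on something with over 40 N, if the wrist force passes 120 N, or if a joint passes its speed limit or range.

ROBOT

A 7-joint arm with a two-finger parallel gripper is mounted at the origin on the work surface. World frame = base frame: x ahead of the robot, y to its left, z up, the work surface at z = 0. Lengths are in mm, angles in rad, forces in N, time in s.
With the tool pointing down it reaches from about 425 to 925 mm from the base axis. Payload 6.8 kg.
Tool frame: the origin (TCP) lies midway between the tips of the shut fingers; the grasp point (between the pads) lies 19 mm behind it; z points along the fingers, x is the direction in which the jaws open and shut, and the axes are right-handed (so a half turn about z gives the same grasp; the last joint's range is limited). The gripper opens to 88 mm and grips with 3 to 60 N. Pads are 20 mm wide; open, the fingers measure 115 mm over their backs; the gripper's body (75 mm by 178 mm) begins 61 mm behind the grasp point.
Start: joints at [-1.261, 0.477, 0.022, 1.555, -0.011, 1.109, -0.083], TCP at [273.88, 616.958, 222.664] pointing down, gripper open.
Joint ranges: [-2.96, 2.96], [-0.34, 2.1], [-1.41, 1.46], [0.24, 2.44], [-1.37, 4.51], [0.17, 1.92], [-2.96, 2.96]. Speed limits (rad/s): [2.39, 2.39, 3.14, 3.14, 3.14, 3.14, 3.14].

INTERFACE

Orientations are given as a unit quaternion [x, y, z, w].
In Python, from cell import arm, capture, calibration gives the robot as it stands.
- The arm moves only by the shell command python3 -m crank 'ROWS' [FORCE]. ROWS is JSON, a list that holds one entry, the list of rows, each a list of 7 numbers: the gripper command: -1 is fully open, 1 is shut, values between are in proportion, then the shift along the tool's x, y, z in cm, then the turn, a rotation vector about the tool's x, y, z in rad. In form: [[[gripper, dx, dy, dz, rx, ry, rz], ...]]. A call has 1 to 5 rows; each row is the pose to reach, as a shift and turn from the pose measured when the call began, along the tool's axes at that moment; what a row does not reach only later rows make up. A row lasts 1/10 s, in which the tool goes at most 50 mm and 8.59 degrees, less where a joint would pass 70% of its speed; a pose out of reach is approached as far as the arm can. A call with a gripper value outside its range is refused whole. The fingers move at their own pace and stop on an object; FORCE is the grip in N (left out, the last holds). Time passes only in rows, so rows that repeat a pose let the fingers close. It gives the time, the measured TCP pose, the force and the opening at its end, in the units of the state.
- arm.get_obs(): the state, without advancing time (a new reading comes with each control period).
- capture(name): name is "side" or "top" or "wrist"; returns (picture, depth): 400x640x3 uint8, red, green, blue; 400x640 float32, mm along the optical axis (not along the pixel's ray), 0 where there is no reading.
- calibration(name): a dict with "K" (3x3 intrinsics, pixels), "rvec" (rotation vector, rad) and "tvec" (3), from world to camera coordinates, as OpenCV has them. Camera axes: x right, y down, z forward; pixel columns grow to the right and rows downward; lengths in mm; the calibration is good to about 2 mm. A picture is of the moment at which its call begins: read the wrist's pose just before it. calibration takes no time and is no camera call; for the wrist camera it gives the pose at the moment of the call.
- arm.sign_off(): hands the job in, once; it reports no verdict.
The state is a dict: "time_s": time; "joints": joint angles; "joint_velocities": joint speeds; "joint_efforts": joint torques, N m; "position": TCP position; "tcp_rot": TCP orientation; "contact_force": force on the tool from outside, world axes, zero at the start; "wrist_torque": the same for the moment, N m; "grip_width": finger opening in mm.
Only numpy, scipy, OpenCV 4.12 (cv2) and the standard library are available. Lean on these libraries where they do the work, as an engineer would, in place of code of your own. Each camera call takes 0.05 s, during which the arm holds its last target. There are 200 camera calls.

## Working session

There is one attempt and no reset: what is moved stays moved. The work goes in short steps, Python scripts to look and compute and a shell command to move; the robot and the scene stay as the last step left them, time stands still between calls to the robot, and variables do not carry over. Pictures are saved under pics/ and viewed, about 12 in all and at most 16, crops included, and the job is handed in when it is done.

```bash
ls; mkdir -p pics
cat > h.py <<'E'
import numpy as np, cv2, json
from cell import arm, capture, calibration
from scipy.spatial.transform import Rotation as R
def cloud(name):
    c=calibration(name); im,d=capture(name)
    K=np.array(c["K"],float); Rm=cv2.Rodrigues(np.array(c["rvec"],float))[0]; t=np.array(c["tvec"],float).ravel()
    v,u=np.mgrid[:400,:640]
    P=np.stack([(u-K[0,2])/K[0,0]*d,(v-K[1,2])/K[1,1]*d,d],-1)
    W=(P-t)@Rm
    W[d<=0]=np.nan
    return im,d,W
def save(n,im): cv2.imwrite("pics/"+n+".png",im[...,::-1])
E
python3 - <<'E'
from h import *
o=arm.get_obs(); print(o)
for n in("top","side"):
    im,d,W=cloud(n); save(n+"0",im); np.savez("/tmp/"+n,im=im,W=W)
E
```

```text
pics
{'time_s': 0.0, 'joints': array([-1.26109468,  0.47778667,  0.02234585,  1.55642314, -0.01147543,
        1.10929956, -0.08309969]), 'joint_velocities': array([-1.88265950e-04, -9.04595038e-05, -9.22463427e-04, -2.82318305e-04,
       -3.59782554e-04,  1.03634173e-03,  2.86210971e-06]), 'joint_efforts': array([-2.18750060e-04, -5.82853246e+01,  1.53431967e+00, -2.72606653e+01,
       -5.43351041e-02,  1.70478324e-02,  1.42158196e-04]), 'position': array([273.6662839 , 616.38754432, 221.70281557]), 'tcp_rot': array([ 8.38369162e-01,  5.45102145e-01, -7.04010189e-04,  5.51340459e-04]), 'contact_force': array([ 0.54819056,  0.37866204, -0.3663386 ]), 'wrist_torque': array([-0.02155403,  0.02105485, -0.02161977]), 'grip_width': 87.92915693741868}
```

View pics/top0.png

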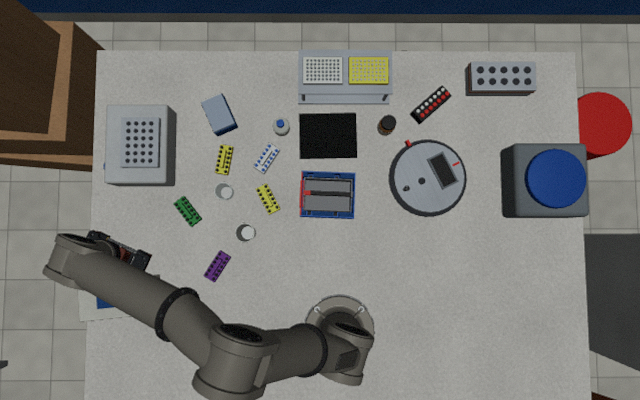

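View pics/side0.png

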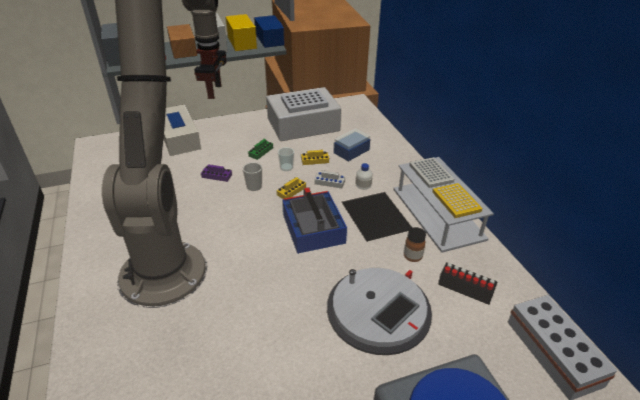

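Top view: yellow used racks are at (224,160) and (268,198), and the white fresh rack is at (266,158). The look-alikes to avoid are green at (187,211) and purple at (217,266); the yellow plate at (369,70) on a shelf isn't a rack either. The turntable pocket at (442,170) is empty, so used1 is absent. The carrier is nested in the tote at (328,194), red end on the left. The mat is at (328,135), the arrow near (456,164), the mark at (408,144) and the post at (406,188).

Run:
```python
from h import *
z=np.load("/tmp/top.npz"); im,W=z["im"],z["W"]
hsv=cv2.cvtColor(im,cv2.COLOR_RGB2HSV)
H,S,V=[hsv[...,i].astype(int) for i in range(3)]
print(calibration("top"))
def box(name,u0,u1,v0,v1,m):
    s=np.zeros(m.shape,bool); s[v0:v1,u0:u1]=True
    p=W[s&m]; p=p[~np.isnan(p[:,0])]
    r=cv2.minAreaRect(p[:,:2].astype(np.float32))
    print(name,len(p),"c",np.round(r[0],1),"size",np.round(r[1],1),"ang",round(r[2],1),"z pct",np.round(np.percentile(p[:,2],[5,50,95]),1))
zz=W[...,2]
box("yel1",210,240,140,178,zz>12)
box("white",250,284,140,176,zz>12)
box("yel2",252,284,180,218,zz>12)
box("matb",295,362,108,162,(V<45))
box("tote",292,362,166,224,zz>50)
box("totebar",292,362,166,224,zz>80)
box("disc",380,475,130,222,(zz>20)&(zz<40))
box("post",398,414,180,196,zz>60)
red=((H<8)|(H>172))&(S>150)&(V>90)
box("arrow",448,470,155,172,red)
box("mark",400,416,138,150,red)
box("redend",292,310,166,224,red)
box("pocketwall",420,465,145,195,zz>34.5)
box("cup",232,260,220,244,zz>20); box("beaker",212,236,180,202,zz>20); box("bottle",270,292,115,138,zz>20); box("jar",376,400,112,138,zz>20)
big=cv2.resize(im[100:230,170:480],None,fx=2.58,fy=2.58,interpolation=cv2.INTER_CUBIC); save("top_crop",big)
```

```text
{'K': array([[462.84122704,   0.        , 319.81177034],
       [  0.        , 462.84122704, 196.80388222],
       [  0.        ,   0.        ,   1.        ]]), 'rvec': array([ 2.18617148, -2.18992929,  0.1000744 ]), 'tvec': array([  62.58162929,  451.31772668, 1564.39735217])}
yel1 384 c [582.3 392.1] size [ 45.1 100.3] ang 79.5 z pct [16.8 24.  46. ]
white 384 c [573.8 227.1] size [ 91.9 100.2] ang 56.1 z pct [16.2 23.8 46. ]
yel2 384 c [448.  239.4] size [101.2  48.4] ang 28.2 z pct [17.1 23.7 45.7]
matb 2472 c [667.9  33.1] size [158.2 196.1] ang 1.2 z pct [-3.8  2.3  8.3]
tote 1076 c [458.3  39.9] size [182.9 153.1] ang 87.6 z pct [ 53.3  64.1 104.4]
totebar 235 c [457.2  38.1] size [158.9  20.7] ang 88.3 z pct [ 94.9 102.4 107.2]
disc 3744 c [ 553.6 -299.8] size [309.1 240. ] ang 14.1 z pct [24.7 30.8 37.1]
post 26 c [ 477.2 -222.9] size [16.  16.7] ang 46.6 z pct [66.2 70.8 75.7]
arrow 8 c [ 563.  -402.1] size [ 3.1 18.3] ang 26.4 z pct [24.5 31.2 35.9]
mark 17 c [ 636.5 -243.1] size [20.3 13.1] ang 50.8 z pct [11.2 26.9 29.9]
redend 70 c [460.9 113. ] size [ 30.2 127.1] ang 89.7 z pct [ 50.1  68.  107. ]
pocketwall 479 c [ 542.8 -351.7] size [148.1 168.3] ang 89.6 z pct [34.6 36.7 42.4]
cup 174 c [330.5 308.2] size [62.  62.6] ang 0.6 z pct [27.2 71.2 84.4]
beaker 163 c [468.5 383.2] size [57.3 57.4] ang 0.7 z pct [25.3 62.5 74.3]
bottle 239 c [691.6 195.7] size [54.2 53. ] ang 43.4 z pct [26.9 59.3 87.9]
jar 284 c [ 693.  -161.5] size [53.9 51.3] ang 7.4 z pct [30.2 86.5 95.2]
```

View pics/top_crop.png

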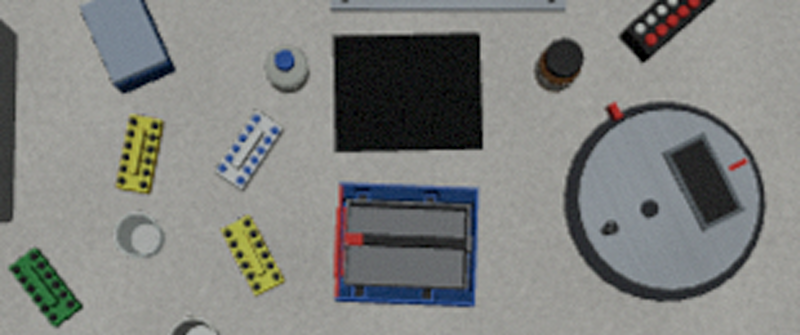

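```bash
cat >> h.py <<'E'
def to(x,y,z,yaw):
    "shift (cm) and turn about tool z from the present pose to TCP x,y,z with tool x at yaw deg, pointing down"
    o=arm.get_obs(); A=R.from_quat(o["tcp_rot"])
    a=np.radians(yaw); B=R.from_matrix(np.array([[np.cos(a),np.sin(a),0],[np.sin(a),-np.cos(a),0],[0,0,-1]]))
    s=A.inv().apply(np.array([x,y,z])-o["position"])/10; r=(A.inv()*B).as_rotvec()
    X=A.as_matrix()[:,0]
    print("to",np.round(s,2),np.round(r,3),"| at",np.round(o["position"],1),"yaw",round(np.degrees(np.arctan2(X[1],X[0])),1),"q7",round(o["joints"][6],2),"t",round(o["time_s"],1),"F",np.round(o["contact_force"],1),"w",round(o["grip_width"],1))
E
python3 - <<'E'
from h import *
to(457.5,38,222,-2)
z=np.load("/tmp/top.npz"); im,W=z["im"],z["W"]
zz=W[...,2]
def ax(n,u0,u1,v0,v1,f):
    p=W[v0:v1,u0:u1].reshape(-1,3); p=p[f(p)]; c=p[:,:2].mean(0); e=np.linalg.svd(p[:,:2]-c,full_matrices=False)[2][0]
    print(n,len(p),np.round(c,1),"axis",round(np.degrees(np.arctan2(e[1],e[0]))%180,1), np.round(np.median(p[:,2]),1))
ax("bar",292,362,166,224,lambda p:p[:,2]>90)
ax("y1",210,240,140,178,lambda p:p[:,2]>14); ax("w",254,280,142,174,lambda p:(p[:,2]>14)); ax("y2",252,284,180,218,lambda p:p[:,2]>14)
# mat edges
V=im.max(-1); m=np.zeros(V.shape,np.uint8); m[108:162,295:362]=V[108:162,295:362]<50
c=max(cv2.findContours(m,0,1)[0],key=cv2.contourArea); r=cv2.minAreaRect(c); print(r)
E
```

```text
to [-45.41  40.27   0.06] [1.000e-03 1.000e-03 1.188e+00] | at [273.7 616.5 221.8] yaw 66.1 q7 -0.08 t 0.1 F [0.8 0.7 1. ] w 88.0
bar 233 [457.3  38.7] axis 87.6 102.4
y1 379 [580.9 390.6] axis 169.1 24.1
w 377 [585.1 246. ] axis 146.5 24.0
y2 381 [446.3 240.7] axis 28.7 23.7
((327.7018127441406, 135.48507690429688), (44.22403335571289, 56.30640411376953), 88.78113555908203)
```

```bash
for i in 1; do python3 -m crank '[[[-1,-3,2.7,0,0,0,0],[-1,-6.5,5.8,0,0,0,0],[-1,-10,9,0,0,0,0],[-1,-13,11.6,0,0,0,0],[-1,-15,13.4,0,0,0,0]]]'; python3 -m crank '[[[-1,-3.5,3.1,0,0,0,0],[-1,-7,6.2,0,0,0,0],[-1,-10.5,9.3,0,0,0,0],[-1,-13.5,12,0,0,0,0],[-1,-15.5,13.7,0,0,0,0]]]'; python3 -m crank '[[[-1,-3.5,3.1,0,0,0,0.13],[-1,-7,6.2,0,0,0,0.26],[-1,-10.5,9.3,0,0,0,0.39],[-1,-13,11.8,0,0,0,0.52],[-1,-14.5,13,0,0,0,0.65]]]'; done; python3 -c "
from h import *
to(457.5,38.5,222,-2.4)"
```

```text
time_s: 0.6
position: [336.3, 421.5, 221.8]
tcp_rot: [0.839, 0.544, -0.001, 0.001]
contact_force: [-0.8, 0.3, 1.0]
grip_width: 87.7
time_s: 1.1
position: [398.6, 220.7, 222.2]
tcp_rot: [0.84, 0.543, -0.001, 0.001]
contact_force: [0.4, 0.2, -0.5]
grip_width: 87.5
time_s: 1.6
position: [457.9, 31.8, 222.8]
tcp_rot: [0.97, 0.241, -0.001, 0.002]
contact_force: [-0.8, 0.1, -0.0]
grip_width: 87.7
to [ 0.28 -0.61  0.08] [0.004 0.002 0.53 ] | at [457.9  31.8 222.8] yaw 27.9 q7 0.34 t 1.6 F [-0.8  0.1 -0. ] w 87.7
```

```bash
python3 -m crank '[[[-1,0.1,-0.2,0,0,0,0.13],[-1,0.2,-0.4,0,0,0,0.26],[-1,0.3,-0.6,0,0,0,0.4],[-1,0.3,-0.6,0,0,0,0.53],[-1,0.3,-0.6,0,0,0,0.53]]]' >/dev/null
python3 - <<'E'
from h import *
to(457.5,38.5,222,-2.4)
im,d,W=cloud("wrist"); save("wr1",im); np.savez("/tmp/wr1",im=im,W=W)
c=calibration("wrist"); Rm=cv2.Rodrigues(c["rvec"])[0]; print("cam pos",-Rm.T@np.ravel(c["tvec"]), "fwd",Rm[2])
z=W[...,2]; print(np.nanpercentile(z,[2,50,98]))
E
```

```text
to [-0.   -0.    0.06] [ 0.005  0.001 -0.001] | at [457.5  38.5 222.6] yaw -2.5 q7 -0.2 t 2.1 F [ 0.3 -0.1 -1. ] w 88.1
cam pos [460.16264243 114.2090823  385.04022553] fwd [-0.01178419 -0.27815966 -0.96046256]
[ -0.46495592   9.77545491 343.16631914]
```

View pics/wr1.png

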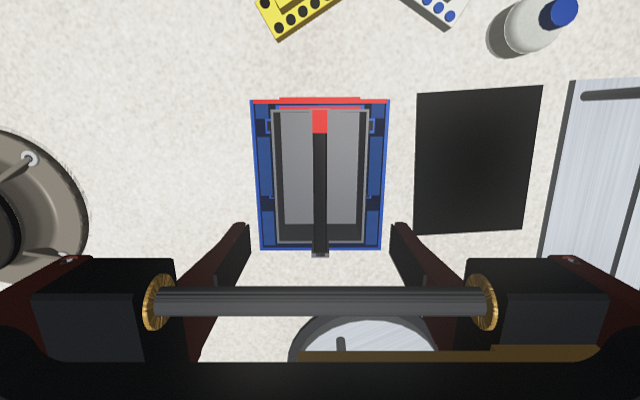

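The wrist view shows the tote at (250-390, 98-250) with its red end at the top, the bar at columns 313-328, and the mat at (415-543, 86-235). I'll measure these precisely.

```bash
cat >> h.py <<'E'
def rect(n,p):
    p=p[~np.isnan(p[:,0])]; r=cv2.minAreaRect(p[:,:2].astype(np.float32)); a=r[2] if r[1][0]>r[1][1] else r[2]+90
    print(n,len(p),"c",np.round(r[0],1),"size",np.round(r[1],1),"long axis",round(a%180,1),"zmed",round(float(np.median(p[:,2])),1)); return r
E
python3 - <<'E'
from h import *
z=np.load("/tmp/wr1.npz"); im,W=z["im"],z["W"]; Z=W[...,2]
roi=np.zeros(Z.shape,bool); roi[92:262,240:400]=1
near=(abs(W[...,0]-458)<120)&(W[...,1]<140)
rect("rim",W[roi&(Z>60)&(Z<70)&near]); rect("bar",W[roi&(Z>92)&(Z<110)])
b=W[roi&(Z>98)&(Z<105)]; c=b[:,:2].mean(0); e=np.linalg.svd(b[:,:2]-c,full_matrices=False)[2][0]; print("bar mean",c,np.degrees(np.arctan2(*e[::-1])))
m=np.zeros(Z.shape,bool); m[75:250,405:560]=1
rect("mat",W[m&(im.max(-1)<60)&(Z<12)])
hsv=cv2.cvtColor(im,cv2.COLOR_RGB2HSV); blue=(hsv[...,0]>100)&(hsv[...,0]<130)&(hsv[...,1]>120)
rect("blue>55",W[roi&blue&(Z>58)])
E
```

```text
rim 4215 c [456.7  38.2] size [180.8 152.4] long axis 87.6 zmed 65.6
bar 2117 c [456.5  38.2] size [159.4  19.5] long axis 87.7 zmed 102.7
bar mean [456.98796524  45.24545417] -92.26693170121631
mat 16425 c [668.1  35.5] size [160.5 198.2] long axis 91.2 zmed 2.9
blue>55 3664 c [456.8  38.4] size [178.6 151.6] long axis 87.6 zmed 59.5
```

```bash
python3 -m crank '[[[-1,-0.05,0,4.5,0,0,0],[-1,-0.05,0,9,0,0,0],[-1,-0.05,0,12.5,0,0,0],[-1,-0.05,0,14.6,0,0,0],[-1,-0.05,0,14.6,0,0,0]]]' 40; python3 -m crank '[[[1,0,0,0,0,0,0],[1,0,0,0,0,0,0],[1,0,0,0,0,0,0],[1,0,0,0,0,0,0],[1,0,0,0,0,0,0]]]' 40; python3 -m crank '[[[1,0,0,-1,0,0,0],[1,0,0,-2,0,0,0],[1,0,0,-4,0,0,0],[1,0,0,-6,0,0,0],[1,0,0,-8,0,0,0]]]'
```

```text
time_s: 2.65
position: [454.6, 37.3, 74.2]
tcp_rot: [1.0, -0.018, -0.003, 0.003]
contact_force: [-0.1, -0.3, 0.4]
grip_width: 87.9
time_s: 3.15
position: [455.1, 37.5, 74.9]
tcp_rot: [1.0, -0.018, -0.003, 0.003]
contact_force: [0.5, 0.4, 0.6]
grip_width: 51.3
time_s: 3.65
position: [455.6, 37.8, 156.5]
tcp_rot: [1.0, -0.018, -0.002, 0.003]
contact_force: [0.1, 0.8, -0.1]
grip_width: 11.4
```

The fingers close at about 70 mm/s, so they missed the bar. I'll reopen partly, go down again and wait longer.

```bash
python3 -m crank '[[[-0.2,0,0,0,0,0,0],[-0.2,0,0,0,0,0,0],[-0.2,0,0,0,0,0,0],[-0.2,0,0,0,0,0,0],[-0.2,0,0,0,0,0,0]]]'; python3 -c "
from h import *
to(456.7,38.3,76,-2.35)
im,d,W=cloud('wrist'); Z=W[...,2]
roi=np.zeros(Z.shape,bool); roi[60:262,220:420]=1
rect('bar',W[roi&(Z>92)&(Z<110)&(abs(W[...,0]-457)<40)])"
```

```text
time_s: 4.15
position: [455.1, 37.6, 155.9]
tcp_rot: [1.0, -0.018, -0.003, 0.003]
contact_force: [0.5, 0.6, 0.7]
grip_width: 48.0
to [ 0.2  -0.12  7.99] [0.007 0.006 0.005] | at [455.1  37.6 155.9] yaw -2.1 q7 -0.12 t 4.2 F [0.5 0.6 0.7] w 48.0
bar 2794 c [457.7  54.2] size [127.8  19.9] long axis 87.9 zmed 102.7
```

```bash
python3 -m crank '[[[-0.2,0.2,-0.1,2.5,0,0,0],[-0.2,0.2,-0.1,5,0,0,0],[-0.2,0.2,-0.1,7,0,0,0],[-0.2,0.2,-0.1,8,0,0,0],[-0.2,0.2,-0.1,8,0,0,0]]]' 40 | grep pos; python3 -m crank '[[[1,0,0,0,0,0,0],[1,0,0,0,0,0,0],[1,0,0,0,0,0,0],[1,0,0,0,0,0,0],[1,0,0,0,0,0,0]]]' 40; python3 -m crank '[[[1,0,0,0,0,0,0],[1,0,0,0,0,0,0],[1,0,0,0,0,0,0],[1,0,0,0,0,0,0],[1,0,0,0,0,0,0]]]'
```

```text
position: [455.9, 37.7, 74.8]
time_s: 5.2
position: [456.1, 37.9, 75.2]
tcp_rot: [1.0, -0.018, -0.004, 0.004]
contact_force: [0.3, 0.4, 1.0]
grip_width: 16.2
time_s: 5.7
position: [456.1, 37.9, 75.3]
tcp_rot: [1.0, -0.018, -0.004, 0.004]
contact_force: [-1.1, -0.3, 1.7]
grip_width: 13.6
```

```bash
python3 -m crank '[[[1,0,0,-1,0,0,0],[1,0,0,-2,0,0,0],[1,0,0,-3.5,0,0,0],[1,0,0,-5,0,0,0],[1,0,0,-7,0,0,0]]]'; python3 -m crank '[[[1,0,0,-1.5,0,0,0],[1,0,0,-2.5,0,0,0],[1,0,0,-3,0,0,0],[1,0,0,-3,0,0,0],[1,0,0,-3,0,0,0]]]'; python3 -c "
from h import *
to(668,35,175,90.5);to(668,35,175,-89.5)
"
```

```text
time_s: 6.2
position: [456.1, 38.2, 146.1]
tcp_rot: [1.0, -0.018, -0.004, 0.004]
contact_force: [0.4, -0.1, -3.2]
grip_width: 14.0
time_s: 6.7
position: [455.9, 38.3, 175.7]
tcp_rot: [1.0, -0.018, -0.005, 0.004]
contact_force: [-0.1, -0.3, -3.1]
grip_width: 13.8
to [21.21 -0.44 -0.14] [-1.000e-03  1.400e-02 -1.616e+00] | at [455.9  38.3 175.7] yaw -2.1 q7 -0.14 t 6.7 F [-0.1 -0.3 -3.1] w 13.8
to [21.21 -0.44 -0.14] [1.300e-02 1.000e-03 1.526e+00] | at [455.9  38.3 175.7] yaw -2.1 q7 -0.14 t 6.7 F [-0.1 -0.3 -3.1] w 13.8
```

```bash
python3 -m crank '[[[1,0,0,0,0,0,0.1],[1,0,0,0,0,0,0.22],[1,0,0,0,0,0,0.34],[1,0,0,0,0,0,0.46],[1,0,0,0,0,0,0.58]]]' |grep rot;  python3 -m crank '[[[1,0,0,0,0,0,0.12],[1,0,0,0,0,0,0.24],[1,0,0,0,0,0,0.36],[1,0,0,0,0,0,0.48],[1,0,0,0,0,0,0.58]]]' |grep rot; python3 -m crank '[[[1,0,0,0,0,0,0.1],[1,0,0,0,0,0,0.2],[1,0,0,0,0,0,0.28],[1,0,0,0,0,0,0.33],[1,0,0,0,0,0,0.35]]]';python3 -c "
from h import *
to(668,35,120,-89)
"
```

```text
tcp_rot: [0.952, -0.306, -0.004, 0.006]
tcp_rot: [0.824, -0.567, -0.003, 0.007]
time_s: 8.2
position: [454.2, 37.9, 173.3]
tcp_rot: [0.712, -0.702, -0.001, 0.009]
contact_force: [0.5, -0.4, -3.7]
grip_width: 13.5
to [  0.52 -21.45   5.03] [ 0.014 -0.01  -0.004] | at [454.2  37.9 173.3] yaw -89.2 q7 -1.58 t 8.2 F [ 0.5 -0.4 -3.7] w 13.5
```

Then move over the mat (tool −y), staying high, and lower.

```bash
python3 -m crank '[[[1,0,-3,0,0.014,-0.01,0],[1,0.1,-7,0,0.014,-0.01,0],[1,0.2,-11,0,0.014,-0.01,0],[1,0.3,-15,0,0.014,-0.01,0],[1,0.5,-19,0,0.014,-0.01,0]]]' |grep pos;  python3 -m crank '[[[1,0,-1.5,0,0,0,0],[1,0,-2.3,0,0,0,0],[1,0,-2.4,1,0,0,0],[1,0,-2.4,3,0,0,0],[1,0,-2.4,5,0,0,0]]]'; python3 -c "
from h import *
to(668,35,73.5,-89)
"
```

```text
position: [645.3, 35.8, 169.4]
time_s: 9.2
position: [667.7, 36.3, 118.1]
tcp_rot: [0.712, -0.702, -0.001, 0.001]
contact_force: [-0.2, 0.1, -3.0]
grip_width: 13.8
to [ 0.13 -0.04  4.46] [ 0.003  0.    -0.002] | at [667.7  36.3 118.1] yaw -89.1 q7 -1.34 t 9.2 F [-0.2  0.1 -3. ] w 13.8
```

```bash
python3 -m crank '[[[1,0.1,0,1.5,0,0,0],[1,0.1,0,3,0,0,0],[1,0.1,0,4,0,0,0],[1,0.1,0,4.4,0,0,0],[1,0.1,0,4.5,0,0,0]]]';  python3 -m crank '[[[1,0,0,0.1,0,0,0],[1,0,0,0.1,0,0,0]]]'
```

```text
time_s: 9.7
position: [667.6, 35.3, 73.0]
tcp_rot: [0.712, -0.702, -0.001, 0.001]
contact_force: [0.0, 0.4, -2.2]
grip_width: 13.5
time_s: 9.9
position: [668.2, 35.1, 72.7]
tcp_rot: [0.712, -0.702, -0.001, 0.001]
contact_force: [-0.3, -0.5, -1.5]
grip_width: 13.6
```

```bash
python3 -m crank '[[[1,0,0,0.15,0,0,0],[-0.2,0,0,0.15,0,0,0],[-0.2,0,0,0.15,0,0,0],[-0.2,0,0,0.15,0,0,0],[-0.2,0,0,0.15,0,0,0]]]';  python3 -m crank '[[[-0.2,0,0,-2,0,0,0],[-0.2,0,0,-5,0,0,0],[-0.2,0,0,-9,0,0,0],[-0.2,0,0,-12,0,0,0],[-0.2,0,0,-13,0,0,0]]]'; python3 -c "
from h import *
to(446.5,240.5,200,-61.3)
im,d,W=cloud('wrist'); Z=W[...,2]
roi=np.zeros(Z.shape,bool); roi[20:262,150:490]=1
rect('bar',W[roi&(Z>92)&(Z<110)&(abs(W[...,1]-35)<80)])
"
```

```text
time_s: 10.4
position: [668.3, 35.3, 71.3]
tcp_rot: [0.712, -0.702, -0.001, 0.0]
contact_force: [-0.3, 0.3, 0.4]
grip_width: 42.2
time_s: 10.9
position: [670.4, 34.8, 205.0]
tcp_rot: [0.712, -0.702, 0.001, -0.002]
contact_force: [0.5, 1.2, -0.7]
grip_width: 52.7
to [-20.9   22.08   0.44] [-0.004  0.    -0.486] | at [670.4  34.8 205. ] yaw -89.2 q7 -1.38 t 10.9 F [ 0.5  1.2 -0.7] w 52.7
bar 10254 c [706.1  30.5] size [225.1 161. ] long axis 2.7 zmed 106.5
```

```bash
python3 -m crank '[[[-0.2,-3,3.2,0,0,0,0],[-0.2,-6.2,6.5,0,0,0,0],[-0.2,-9.4,9.9,0,0,0,0],[-0.2,-12.6,13.3,0,0,0,0],[-0.2,-15.8,16.7,0,0,0,0]]]' |grep pos;  python3 -m crank '[[[-0.2,-3,3,0,0,0,-0.1],[-0.2,-4.8,5,0,0,0,-0.22],[-0.2,-5.2,5.4,0,0,0,-0.34],[-0.2,-5.2,5.4,0,0,0,-0.44],[-0.2,-5.2,5.4,0,0,0,-0.48]]]'; python3 -c "
from h import *
to(446.5,240.5,200,-61.3)
im,d,W=cloud('wrist'); Z=W[...,2]; save('wr2',im); np.savez('/tmp/wr2',im=im,W=W)
hsv=cv2.cvtColor(im,cv2.COLOR_RGB2HSV)
ye=(hsv[...,0]>20)&(hsv[...,0]<35)&(hsv[...,1]>130)
n=(np.hypot(W[...,0]-446,W[...,1]-241)<75)
rect('y2 all',W[n&(Z>8)&(Z<60)]); rect('y2 top',W[n&ye&(Z>19)&(Z<26)]); rect('y2 ridge',W[n&(Z>38)&(Z<50)])
"
```

```text
position: [498.5, 191.4, 202.9]
time_s: 11.95
position: [442.4, 242.7, 201.5]
tcp_rot: [0.86, -0.51, 0.0, 0.001]
contact_force: [-0.8, 0.7, -0.7]
grip_width: 52.4
to [ 0.4  -0.26  0.15] [ 0.001 -0.001 -0.   ] | at [442.4 242.7 201.5] yaw -61.3 q7 -1.52 t 11.9 F [-0.8  0.7 -0.7] w 52.4
y2 all 2814 c [445.5 241.8] size [99.9 44.1] long axis 28.2 zmed 23.9
y2 top 1229 c [446.4 241.6] size [98.1 42.7] long axis 27.9 zmed 22.8
y2 ridge 528 c [445.4 241.5] size [60.3 11.7] long axis 28.6 zmed 44.8
```

View pics/wr2.png

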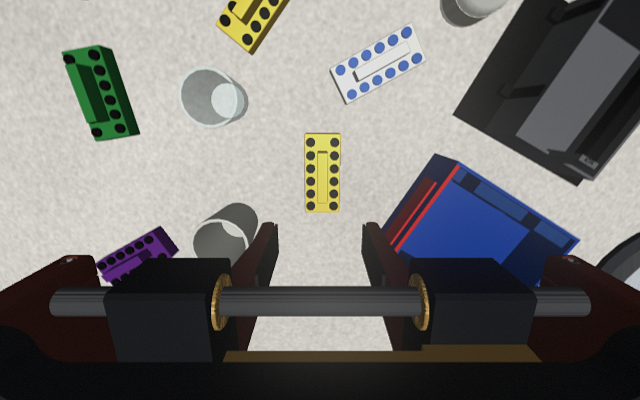

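```bash
python3 -m crank '[[[-0.2,0.2,-0.2,4,0,0,0],[-0.2,0.2,-0.2,8,0,0,0],[-0.2,0.2,-0.2,12,0,0,0],[-0.2,0.2,-0.2,14,0,0,0],[-0.2,0.2,-0.2,15,0,0,0]]]' 25|grep pos; python3 -c "
from h import *
to(445.6,241.6,25.5,-61.6)
"
```

```text
position: [443.4, 240.1, 48.6]
to [-0.03 -0.28  2.31] [ 0.006 -0.002  0.004] | at [443.4 240.1  48.6] yaw -61.4 q7 -1.33 t 12.5 F [-0.1  0.7 -0.1] w 52.5
```

```bash
python3 -m crank '[[[-0.2,0,-0.25,1,0,0,0],[-0.2,0,-0.25,2,0,0,0],[-0.2,0,-0.25,2.3,0,0,0],[1,0,-0.25,2.3,0,0,0],[1,0,-0.25,2.3,0,0,0]]]' 25|grep pos; python3 -m crank '[[[1,0,0,0,0,0,0],[1,0,0,0,0,0,0],[1,0,0,0,0,0,0],[1,0,0,0,0,0,0],[1,0,0,0,0,0,0]]]'; python3 -m crank '[[[1,0,0,0,0,0,0],[1,0,0,-1,0,0,0],[1,0,0,-3,0,0,0],[1,0,0,-6,0,0,0],[1,0,0,-9,0,0,0]]]'; python3 -c "
from h import *
to(457.3,92.3,115,-92.35)
to(454.6,-16,115,-92.35)
"
```

```text
position: [445.9, 241.5, 26.2]
time_s: 13.5
position: [446.0, 241.6, 26.4]
tcp_rot: [0.86, -0.511, -0.0, 0.002]
contact_force: [-0.1, -0.0, 2.3]
grip_width: 11.9
time_s: 14.0
position: [445.9, 241.4, 117.5]
tcp_rot: [0.86, -0.511, -0.001, 0.003]
contact_force: [1.2, 0.5, -1.3]
grip_width: 11.9
to [13.64  6.13  0.31] [ 0.005 -0.004  0.54 ] | at [445.9 241.4 117.5] yaw -61.4 q7 -1.41 t 14.0 F [ 1.2  0.5 -1.3] w 11.9
to [23.02 11.54  0.36] [ 0.005 -0.004  0.54 ] | at [445.9 241.4 117.5] yaw -61.4 q7 -1.41 t 14.0 F [ 1.2  0.5 -1.3] w 11.9
```

```bash
python3 -c "
from h import *
to(456.8,38.3,120,-92.35)"; python3 -m crank '[[[1,3,1.5,0,0,0,0.1],[1,6.5,3.2,0,0,0,0.22],[1,10,5,0,0,0,0.34],[1,13.5,6.8,0,0,0,0.46],[1,16,8,0,0,0,0.54]]]' |grep pos; python3 -c "
from h import *
to(456.8,38.3,120,-92.35)"
```

```text
to [18.36  8.76 -0.16] [ 0.005 -0.004  0.54 ] | at [445.9 241.4 117.5] yaw -61.4 q7 -1.41 t 14.0 F [ 1.2  0.5 -1.3] w 11.9
position: [451.5, 60.0, 118.8]
to [ 2.14 -0.63 -0.11] [ 0.004 -0.005 -0.007] | at [451.5  60.  118.8] yaw -92.7 q7 -1.54 t 14.5 F [ 0.2 -0.3 -1.4] w 11.8
```

```bash
python3 -m crank '[[[1,1.2,-0.3,0,0,0,0],[1,2.1,-0.6,0,0,0,0],[1,2.1,-0.6,0,0,0,0],[1,2.1,-0.6,2,0,0,0],[1,2.1,-0.6,4.5,0,0,0]]]' |grep pos; python3 -c "
from h import *
to(456.8,38.3,31.5,-92.35)"
```

```text
position: [457.6, 40.8, 73.9]
to [0.24 0.07 4.24] [ 0.002 -0.003 -0.003] | at [457.6  40.8  73.9] yaw -92.5 q7 -1.4 t 15.0 F [ 0.6  0.4 -0.5] w 11.8
```

```bash
python3 -m crank '[[[1,0.2,0.05,1,0,0,0],[1,0.2,0.05,2.5,0,0,0],[1,0.2,0.05,3.7,0,0,0],[1,0.2,0.05,4.1,0,0,0],[1,0.2,0.05,4.2,0,0,0]]]'; python3 -m crank '[[[1,0,0,0.1,0,0,0],[0.3,0,0,0.1,0,0,0],[0.3,0,0,0.1,0,0,0],[0.3,0,0,0,0,0,0],[0.3,0,0,0,0,0,0]]]'
```

```text
time_s: 15.5
position: [457.0, 39.0, 31.7]
tcp_rot: [-0.692, 0.722, -0.0, -0.002]
contact_force: [0.7, -0.4, -0.7]
grip_width: 11.8
time_s: 16.0
position: [457.2, 39.1, 32.0]
tcp_rot: [-0.692, 0.722, -0.0, -0.001]
contact_force: [-1.3, -0.1, 0.5]
grip_width: 30.6
```

```bash
python3 -m crank '[[[0.3,0,0,-2,0,0,0],[0.3,0,0,-5,0,0,0],[0.3,0,0,-9,0,0,0],[0.3,0,0,-13,0,0,0],[0.3,0,0,-16.5,0,0,0]]]'|grep pos; python3 -c "
from h import *
to(582,391.5,200,-100.7)"
```

```text
position: [457.5, 39.2, 198.7]
to [-35.74 -10.9   -0.23] [ 0.001 -0.003  0.143] | at [457.5  39.2 198.7] yaw -92.5 q7 -1.63 t 16.5 F [ 0.2  0.1 -0.2] w 30.6
```

```bash
python3 -m crank '[[[-0.2,-3.5,-1.1,0,0,0,0],[-0.2,-7.5,-2.3,0,0,0,0],[-0.2,-12,-3.6,0,0,0,0],[-0.2,-16,-4.9,0,0,0,0],[-0.2,-20,-6.1,0,0,0,0]]]'|grep pos; python3 -m crank '[[[-0.2,-4.5,-1.3,0,0,0,0.05],[-0.2,-9,-2.7,0,0,0,0.1],[-0.2,-12.5,-3.8,0,0,0,0.14],[-0.2,-14.5,-4.4,0,0,0,0.14],[-0.2,-15.5,-4.8,0,0,0,0.14]]]'|grep pos; python3 -m crank '[[[-0.2,0,0,0,0,0,0],[-0.2,0,0,0,0,0,0]]]'|grep pos; python3 -c "
from h import *
to(582,391.5,200,-100.7)
im,d,W=cloud('wrist'); Z=W[...,2]; save('wr3',im)
for c in ((582,391),(574,232)):
  n=(np.hypot(W[...,0]-c[0],W[...,1]-c[1])<75)&(Z>8)&(Z<60)
  rect('all',W[n]); rect('ridge',W[n&(Z>38)&(Z<50)])
"
```

```text
position: [527.4, 238.2, 198.1]
position: [581.6, 393.6, 196.9]
position: [581.4, 392.5, 196.7]
to [ 0.09 -0.07 -0.33] [ 0.002 -0.004  0.006] | at [581.4 392.5 196.7] yaw -100.4 q7 -2.08 t 17.7 F [-0.6 -0.6 -0.5] w 53.0
all 2852 c [581.3 392.9] size [43.9 99.3] long axis 169.6 zmed 24.1
ridge 551 c [581.  392.6] size [11.8 59.6] long axis 169.3 zmed 44.8
all 3379 c [586.1 247.7] size [ 44.7 100. ] long axis 146.2 zmed 24.1
ridge 686 c [586.1 248.1] size [13.7 59.6] long axis 145.9 zmed 44.5
```

View pics/wr3.png

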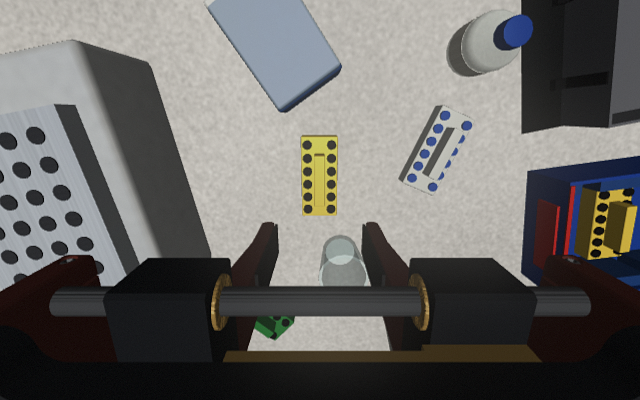

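```bash
python3 -m crank '[[[-0.2,0,0,4,0,0,0],[-0.2,0,0,8,0,0,0],[-0.2,0,0,12,0,0,0],[-0.2,0,0,14,0,0,0],[-0.2,0,0,15,0,0,0]]]' 25|grep pos; python3 -c "
from h import *
to(581.2,392.7,26,-100.6)
"
```

```text
position: [580.1, 389.3, 45.1]
to [-0.36 -0.06  1.91] [ 0.004 -0.006  0.002] | at [580.1 389.3  45.1] yaw -100.5 q7 -2.0 t 18.2 F [0.1 0.1 0.7] w 52.8
```

```bash
python3 -m crank '[[[-0.2,-0.3,-0.05,1,0,0,0],[-0.2,-0.3,-0.05,1.7,0,0,0],[-0.2,-0.3,-0.05,1.9,0,0,0],[1,-0.3,-0.05,1.9,0,0,0],[1,-0.3,-0.05,1.9,0,0,0]]]' 25|grep pos; python3 -m crank '[[[1,0,0,0,0,0,0],[1,0,0,0,0,0,0],[1,0,0,0,0,0,0],[1,0,0,0,0,0,0],[1,0,0,0,0,0,0]]]'; python3 -m crank '[[[1,0,0,0,0,0,0],[1,0,0,-1,0,0,0],[1,0,0,-3,0,0,0],[1,0,0,-6,0,0,0],[1,0,0,-10,0,0,0]]]'; python3 -c "
from h import *
to(459,92.3,128,-92.35)
"
```

```text
position: [581.5, 392.4, 27.0]
time_s: 19.25
position: [581.6, 392.4, 27.1]
tcp_rot: [-0.639, 0.769, -0.0, -0.003]
contact_force: [-0.7, 0.1, 1.4]
grip_width: 12.1
time_s: 19.75
position: [580.7, 392.2, 127.0]
tcp_rot: [-0.639, 0.769, -0.0, -0.005]
contact_force: [-0.3, 0.2, -1.5]
grip_width: 11.4
to [31.71  6.5   0.17] [ 0.006 -0.007 -0.142] | at [580.7 392.2 127. ] yaw -100.5 q7 -2.05 t 19.8 F [-0.3  0.2 -1.5] w 11.4
```

```bash
python3 -m crank '[[[1,3.5,0.7,0,0,0,0],[1,7.5,1.5,0,0,0,0],[1,12,2.4,0,0,0,0],[1,16,3.3,0,0,0,0],[1,20,4.1,0,0,0,0]]]'|grep pos; python3 -m crank '[[[1,4.5,0.9,0,0,0,-0.05],[1,8,1.6,0,0,0,-0.1],[1,10.5,2.1,0,0,0,-0.14],[1,11.5,2.3,0,0,0,-0.14],[1,11.5,2.3,0,0,0,-0.14]]]'|grep pos; python3 -c "
from h import *
to(459,92.5,128,-92.35)
"
```

```text
position: [503.0, 201.4, 129.1]
position: [459.2, 91.7, 130.5]
to [-0.08  0.03  0.25] [ 0.006 -0.005 -0.006] | at [459.2  91.7 130.5] yaw -92.7 q7 -1.61 t 20.8 F [ 0.7  0.3 -1.4] w 12.0
```

```bash
python3 -m crank '[[[1,-0.1,0,1.5,0,0,0],[1,-0.1,0,3,0,0,0],[1,-0.1,0,4.5,0,0,0],[1,-0.1,0,5,0,0,0],[1,-0.1,0,5,0,0,0]]]'|grep pos; python3 -c "
from h import *
to(459,92.5,32.2,-92.35)
"
```

```text
position: [459.2, 93.4, 80.0]
to [ 0.06 -0.02  4.78] [ 0.007 -0.006 -0.005] | at [459.2  93.4  80. ] yaw -92.6 q7 -1.53 t 21.2 F [ 0.9  0.1 -1.2] w 11.7
```

```bash
python3 -m crank '[[[1,0,0,1.5,0,0,0],[1,0,0,3,0,0,0],[1,0,0,4.2,0.005,-0.005,0],[1,0,0,4.7,0.005,-0.005,0],[1,0,0,4.8,0.005,-0.005,0]]]'; python3 -m crank '[[[1,0,0,0.1,0,0,0],[0.3,0,0,0.1,0,0,0],[0.3,0,0,0.1,0,0,0],[0.3,0,0,0,0,0,0],[0.3,0,0,0,0,0,0]]]'; python3 -m crank '[[[0.3,0,0,-2,0,0,0],[0.3,0,0,-5,0,0,0],[0.3,0,0,-9,0,0,0],[0.3,0,0,-13,0,0,0],[0.3,0,0,-16.5,0,0,0]]]'|grep pos;  python3 -c "
from h import *
to(668,35,200,90.8)
im,d,W=cloud('wrist'); Z=W[...,2]; save('wr4',im); np.savez('/tmp/wr4',im=im,W=W)"
```

```text
time_s: 21.75
position: [459.2, 93.5, 32.2]
tcp_rot: [-0.691, 0.723, 0.0, -0.001]
contact_force: [0.6, 0.2, -2.2]
grip_width: 11.5
time_s: 22.25
position: [459.5, 93.7, 32.5]
tcp_rot: [-0.691, 0.723, 0.0, -0.001]
contact_force: [0.4, -0.5, 0.1]
grip_width: 30.6
position: [459.8, 93.5, 199.2]
to [  4.88 -21.07  -0.09] [-1.000e-03 -1.000e-03  3.081e+00] | at [459.8  93.5 199.2] yaw -92.7 q7 -1.73 t 22.8 F [0.1 1.4 0. ] w 30.5
```

View pics/wr4.png

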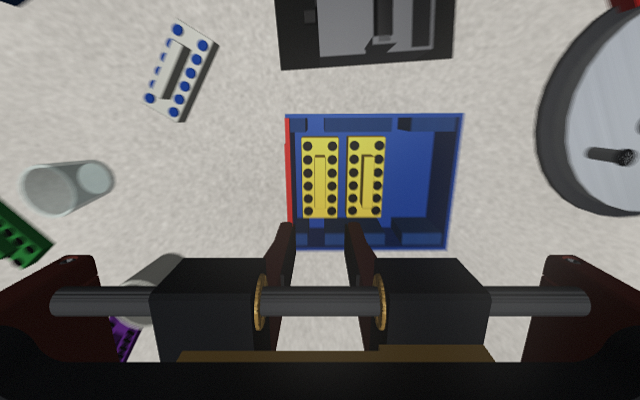

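```bash
python3 -m crank '[[[-0.2,1,-4,0,0,0,-0.14],[-0.2,2,-8,0,0,0,-0.28],[-0.2,3,-12,0,0,0,-0.42],[-0.2,4,-16,0,0,0,-0.56],[-0.2,4.9,-21,0,0,0,-0.7]]]'|grep pos; for i in 1 2; do python3 -m crank '[[[-0.2,0,0,0,0,0,-0.14],[-0.2,0,0,0,0,0,-0.28],[-0.2,0,0,0,0,0,-0.42],[-0.2,0,0,0,0,0,-0.56],[-0.2,0,0,0,0,0,-0.7]]]'|grep pos; done;  python3 -c "
from h import *
to(668,35,200,90.8)"
```

```text
position: [670.3, 34.5, 204.0]
position: [670.1, 34.4, 203.4]
position: [669.9, 34.4, 202.9]
to [-0.14 -0.14  0.29] [ 1.000e-03 -5.000e-03 -1.086e+00] | at [669.9  34.4 202.9] yaw 28.6 q7 0.48 t 24.3 F [ 0.3  0.9 -0. ] w 52.7
```

```bash
python3 -m crank '[[[-0.2,0,0,0,0,0,-0.14],[-0.2,0,0,0,0,0,-0.28],[-0.2,0,0,0,0,0,-0.42],[-0.2,0,0,0,0,0,-0.56],[-0.2,0,0,0,0,0,-0.7]]]'|grep pos; python3 -m crank '[[[-0.2,0,0,0,0,0,-0.14],[-0.2,0,0,0,0,0,-0.28],[-0.2,0,0,0,0,0,-0.38],[-0.2,0,0,0,0,0,-0.38],[-0.2,0,0,0,0,0,-0.38]]]'|grep pos;  python3 -c "
from h import *
to(668,35,73,90.8)
im,d,W=cloud('wrist'); Z=W[...,2]; save('wr5',im); np.savez('/tmp/wr5',im=im,W=W)
n=(abs(W[...,0]-668)<90)&(abs(W[...,1]-35)<50)&(Z>96)&(Z<110)
roi=np.zeros(Z.shape,bool); roi[:255]=1
rect('bar',W[n&roi])
b=W[n&roi]; c=b[:,:2].mean(0); e=np.linalg.svd(b[:,:2]-c,full_matrices=False)[2][0]; print(c,np.degrees(np.arctan2(*e[::-1])))"
```

```text
position: [669.7, 34.3, 202.4]
position: [669.5, 34.1, 202.1]
to [ 0.04 -0.18 12.91] [ 0.002 -0.004 -0.004] | at [669.5  34.1 202.1] yaw 90.6 q7 1.46 t 25.3 F [ 0.3 -0.1 -1.1] w 52.4
bar 2153 c [662.1  34.7] size [146.5  19.1] long axis 0.9 zmed 99.7
[655.31666697  34.78563354] 0.8866234025374555
```

View pics/wr5.png

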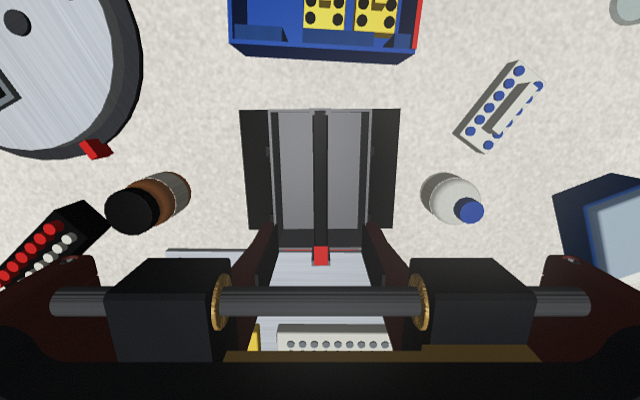

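```bash
python3 -m crank '[[[-0.2,0,-0.1,3,0,0,0],[-0.2,0,-0.1,6,0,0,0],[-0.2,0,-0.1,9,0,0,0],[-0.2,0,-0.1,11,0,0,0],[-0.2,0,-0.1,11,0,0,0]]]' 40 |grep pos;  python3 -c "
from h import *
to(668.6,34.8,72,90.9)"
```

```text
position: [666.4, 34.5, 88.8]
to [0.02 0.23 1.68] [-0.004 -0.003 -0.006] | at [666.4  34.5  88.8] yaw 90.5 q7 1.45 t 25.9 F [ 0.5  1.  -0.6] w 52.6
```

```bash
python3 -m crank '[[[-0.2,0,0.2,1,0,0,0],[-0.2,0,0.2,1.6,0,0,0],[-0.2,0,0.2,1.6,0,0,0],[1,0,0.2,1.6,0,0,0],[1,0,0.2,1.6,0,0,0]]]' 40|grep pos; python3 -m crank '[[[1,0,0,0,0,0,0],[1,0,0,0,0,0,0],[1,0,0,0,0,0,0],[1,0,0,0,0,0,0],[1,0,0,0,0,0,0]]]'; python3 -m crank '[[[1,0,0,0,0,0,0],[1,0,0,0,0,0,0],[1,0,0,0,0,0,0],[1,0,0,-0.5,0,0,0],[1,0,0,-1,0,0,0]]]';python3 -m crank '[[[1,0,0,-2,0,0,0],[1,0,0,-4,0,0,0],[1,0,0,-7,0,0,0],[1,0,0,-10,0,0,0],[1,0,0,-10.5,0,0,0]]]';  python3 -c "
from h import *
to(456.8,38.3,180,90.5)"
```

```text
position: [668.8, 34.6, 73.6]
time_s: 26.85
position: [668.9, 34.8, 73.8]
tcp_rot: [0.704, 0.71, 0.0, -0.002]
contact_force: [0.0, -0.6, 1.5]
grip_width: 13.6
time_s: 27.35
position: [668.3, 34.6, 83.4]
tcp_rot: [0.704, 0.71, -0.0, -0.002]
contact_force: [-0.1, 0.1, -3.0]
grip_width: 13.7
time_s: 27.85
position: [671.0, 34.3, 192.6]
tcp_rot: [0.704, 0.71, 0.002, -0.0]
contact_force: [1.0, -1.0, -2.5]
grip_width: 14.0
to [  0.59 -21.41   1.21] [ 0.003 -0.004  0.   ] | at [671.   34.3 192.6] yaw 90.5 q7 1.45 t 27.9 F [ 1.  -1.  -2.5] w 14.0
```

```bash
python3 -m crank '[[[1,0.1,-3,0,0,0,0],[1,0.2,-7,0,0,0,0],[1,0.3,-11,0,0,0,0],[1,0.4,-15,0,0,0,0],[1,0.6,-19,0,0,0,0]]]'|grep pos; python3 -m crank '[[[1,0,-1.5,0,0,0,0.1],[1,0,-2.3,0,0,0,0.22],[1,0,-2.3,0,0,0,0.34],[1,0,-2.3,0,0,0,0.46],[1,0,-2.3,0,0,0,0.58]]]'|grep pos; python3 -m crank '[[[1,0,0,0,0,0,0.12],[1,0,0,0,0,0,0.24],[1,0,0,0,0,0,0.36],[1,0,0,0,0,0,0.48],[1,0,0,0,0,0,0.6]]]'|grep pos; python3 -c "
from h import *
to(456.8,38.3,180,-2.5)"
```

```text
position: [478.4, 38.2, 190.9]
position: [454.6, 37.8, 190.0]
position: [453.8, 37.6, 189.0]
to [0.31 0.06 0.9 ] [-0.003  0.001  0.433] | at [453.8  37.6 189. ] yaw 22.3 q7 0.2 t 29.4 F [-0.3 -0.9 -3.8] w 13.9
```

```bash
python3 -m crank '[[[1,0.3,0,0,0,0,0.12],[1,0.3,0,0,0,0,0.24],[1,0.3,0,0,0,0,0.34],[1,0.3,0,0,0,0,0.41],[1,0.3,0,0,0,0,0.43]]]'|grep pos; python3 -m crank '[[[1,0,0,1,0,0,0],[1,0,0,2,0,0,0],[1,0,0,2,0,0,0],[1,0,0,2,0,0,0],[1,0,0,2,0,0,0]]]'|grep pos;python3 -c "
from h import *
to(456.8,38.3,150,-2.35)
im,d,W=cloud('wrist'); Z=W[...,2]; save('wr6',im); np.savez('/tmp/wr6',im=im,W=W)
n=(abs(W[...,0]-457)<40)&(abs(W[...,1]-38)<100)&(Z>182)&(Z<215)
roi=np.zeros(Z.shape,bool); roi[:255]=1
rect('bar',W[n&roi])
n=(abs(W[...,0]-457)<110)&(W[...,1]-38<110)&(Z>59)&(Z<72)
rect('rim',W[n&roi])
n=(abs(W[...,0]-457)<110)&(W[...,1]-38<110)&(Z>148)&(Z<165); rect('carrier rim',W[n&roi])
"
```

```text
position: [455.8, 38.6, 188.1]
position: [455.9, 38.6, 168.1]
to [0.1  0.03 1.81] [-0.002  0.003 -0.   ] | at [455.9  38.6 168.1] yaw -2.4 q7 -0.21 t 30.4 F [ 0.   0.1 -3.7] w 13.5
bar 5233 c [458.4  79.3] size [78.3 35.2] long axis 85.1 zmed 194.0
rim 948 c [460.4 124.3] size [  6.9 152.1] long axis 177.7 zmed 67.7
carrier rim 3220 c [456.1  67.3] size [101.1 112.5] long axis 177.7 zmed 156.6
```

View pics/wr6.png

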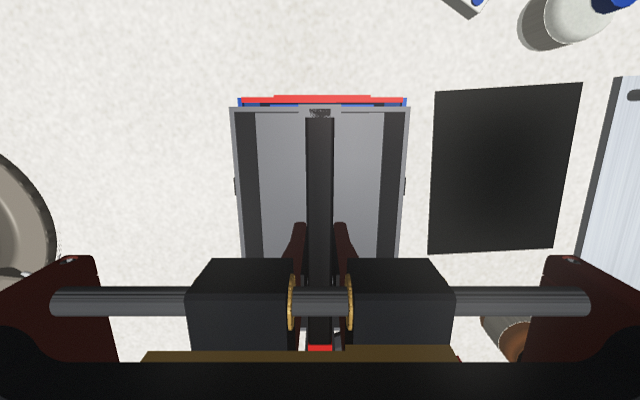

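```bash
python3 -m crank '[[[1,0.12,0,0.7,0,0,0],[1,0.12,0,1.4,0,0,0],[1,0.12,0,1.8,0,0,0],[1,0.12,0,2.2,0,0,0],[1,0.12,0,2.5,0,0,0]]]'|grep pos; python3 -c "
from h import *
to(457.1,38.2,130.5,-2.35)
im,d,W=cloud('side'); save('s6',im[180:270,260:380].repeat(5,0).repeat(5,1))
"
```

```text
position: [456.9, 38.6, 142.8]
to [0.02 0.04 1.23] [-0.002  0.003 -0.   ] | at [456.9  38.6 142.8] yaw -2.4 q7 -0.2 t 30.9 F [-0.  -0.2 -2.8] w 13.4
```

```bash
python3 -m crank '[[[1,0.03,0,0.4,0,0,0],[1,0.03,0,0.8,0,0,0],[1,0.03,0,1.0,0,0,0],[1,0.03,0,1.15,0,0,0],[1,0.03,0,1.25,0,0,0]]]'; python3 -m crank '[[[1,0,0,0.1,0,0,0],[1,0,0,0.2,0,0,0]]]'
```

```text
time_s: 31.45
position: [456.9, 38.6, 129.9]
tcp_rot: [1.0, -0.021, -0.002, -0.001]
contact_force: [-2.0, -1.1, 2.2]
grip_width: 13.6
time_s: 31.65
position: [456.7, 38.5, 129.6]
tcp_rot: [1.0, -0.021, -0.002, -0.001]
contact_force: [-12.6, -1.2, 31.4]
grip_width: 13.6
```

```bash
python3 -m crank '[[[1,0,0,-0.1,0,0,0],[0,0,0,-0.1,0,0,0],[0,0,0,-0.1,0,0,0],[0,0,0,-0.1,0,0,0],[0,0,0,-0.1,0,0,0]]]'; python3 -m crank '[[[0,0,0,-2,0,0,0],[0,0,0,-5,0,0,0],[0,0,0,-8,0,0,0],[0,0,0,-11,0,0,0],[0,0,0,-11,0,0,0]]]';python3 -c "
from h import *
im,d,W=cloud('wrist'); Z=W[...,2]; save('wr7',im); np.savez('/tmp/wr7',im=im,W=W)
roi=np.zeros(Z.shape,bool); roi[:255]=1
n=(abs(W[...,0]-457)<40)&(abs(W[...,1]-38)<100)&(Z>146)&(Z<165)
rect('bar',W[n&roi])
n=(abs(W[...,0]-457)<110)&(W[...,1]-38<110)&(Z>60)&(Z<70)
rect('rim',W[n&roi])
n=(abs(W[...,0]-457)<110)&(W[...,1]-38<110)&(Z>111)&(Z<124); rect('carrier rim',W[n&roi])
A=W[n&roi]; X=np.c_[A[:,:2]-[457,38],np.ones(len(A))]; print('plane',np.linalg.lstsq(X,A[:,2],rcond=None)[0])
im,d,W=cloud('side'); save('s7',cv2.resize(im[150:280,230:400],None,fx=4,fy=4,interpolation=cv2.INTER_CUBIC))
to(586.1,248,200,56)
"
```

```text
time_s: 32.15
position: [456.8, 38.6, 130.5]
tcp_rot: [1.0, -0.021, -0.002, -0.001]
contact_force: [0.7, -1.2, -0.4]
grip_width: 41.6
time_s: 32.65
position: [459.8, 38.7, 244.1]
tcp_rot: [1.0, -0.021, 0.001, -0.002]
contact_force: [0.3, -0.1, -0.3]
grip_width: 43.8
bar 2203 c [456.7  49.2] size [137.2  19. ] long axis 87.6 zmed 155.6
rim 10010 c [456.8  41.3] size [174.1 152.3] long axis 87.7 zmed 63.0
carrier rim 1364 c [456.3  38.9] size [157.3 112.1] long axis 87.6 zmed 118.4
plane [5.22710835e-04 1.66292927e-02 1.17146067e+02]
to [ 11.99 -21.46   4.08] [-0.004  0.002 -1.019] | at [457.6  38.4 240.7] yaw -2.4 q7 -0.23 t 32.8 F [-0.3  0.4 -1.1] w 43.9
```

View pics/s7.png

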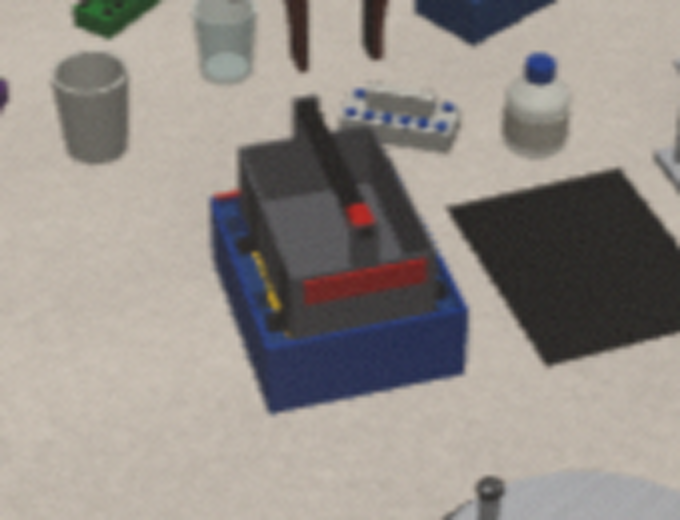

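Carrier stands on the rib tops: its rim is at z≈118 and the bar top at 155, red end opposite the tote's red end. Now the fresh rack.

```bash
python3 -m crank '[[[-0.2,2,-4,0,0,0,0],[-0.2,4,-7.5,0,0,0,-0.1],[-0.2,6.3,-11,0,0,0,-0.2],[-0.2,8.5,-15,0,0,0,-0.3],[-0.2,10.5,-19,0,0,0,-0.4]]]'|grep pos; python3 -m crank '[[[-0.2,0.5,-2,1,0,0,-0.13],[-0.2,0.5,-2.4,2,0,0,-0.26],[-0.2,0.5,-2.4,4,0,0,-0.39],[-0.2,0.5,-2.4,4,0,0,-0.52],[-0.2,0.5,-2.4,4,0,0,-0.62]]]'|grep pos; python3 -c "
from h import *
im,d,W=cloud('wrist'); Z=W[...,2]; save('wr8',im)
roi=np.zeros(Z.shape,bool); roi[:255]=1
n=(np.hypot(W[...,0]-586,W[...,1]-248)<80)&(Z>8)&(Z<60)&roi
rect('all',W[n]); rect('ridge',W[n&(Z>38)&(Z<50)])
to(586.1,248,26,56)"
```

```text
position: [570.5, 224.9, 238.7]
position: [565.0, 248.6, 195.7]
all 2753 c [586.5 247.2] size [ 43.4 100.1] long axis 146.4 zmed 23.9
ridge 504 c [586.3 247. ] size [10.8 60.3] long axis 147.0 zmed 44.8
to [ 1.19  1.91 17.  ] [-0.008  0.006  0.014] | at [565.3 248.6 196.2] yaw 56.8 q7 0.45 t 33.8 F [-0.9  0.1 -0.5] w 52.8
```

```bash
python3 -m crank '[[[-0.2,0.6,1,2,0,0,0],[-0.2,1.1,1.9,5,0,0,0],[-0.2,1.1,1.95,9,0,0,0.005],[-0.2,1.1,1.95,13,0,0,0.005],[-0.2,1.1,1.95,14,0,0,0.005]]]' 25|grep pos; python3 -c "
from h import *
to(586.3,247.2,25.5,56.5)"
```

```text
position: [582.4, 245.1, 50.3]
to [0.43 0.24 2.47] [-0.013  0.014 -0.001] | at [582.4 245.1  50.3] yaw 56.4 q7 0.45 t 34.3 F [-2.1 -0.1  0.2] w 52.8
```

```bash
python3 -m crank '[[[-0.2,0.4,0.25,1,-0.013,0.014,0],[-0.2,0.43,0.25,2,-0.013,0.014,0],[-0.2,0.43,0.25,2.45,-0.013,0.014,0],[-0.2,0.43,0.25,2.45,-0.013,0.014,0],[-0.2,0.43,0.25,2.45,-0.013,0.014,0]]]' |grep pos; python3 -c "
from h import *
to(586.3,247.2,25.5,56.5)"
```

```text
position: [587.0, 247.4, 26.6]
to [-0.06 -0.05  0.11] [ 0.001 -0.001 -0.002] | at [587.  247.4  26.6] yaw 56.4 q7 0.44 t 34.8 F [0.2 0.2 0.1] w 52.5
```

```bash
python3 -m crank '[[[1,-0.05,-0.05,0.1,0,0,0],[1,-0.05,-0.05,0.1,0,0,0],[1,-0.05,-0.05,0.1,0,0,0],[1,-0.05,-0.05,0.1,0,0,0],[1,-0.05,-0.05,0.1,0,0,0]]]' 25 |grep pos;python3 -m crank '[[[1,0,0,0,0,0,0],[1,0,0,0,0,0,0],[1,0,0,0,0,0,0],[1,0,0,0,0,0,0],[1,0,0,0,0,0,0]]]'; python3 -m crank '[[[1,0,0,-2,0,0,0],[1,0,0,-5,0,0,0],[1,0,0,-9,0,0,0],[1,0,0,-13,0,0,0],[1,0,0,-18,0,0,0]]]'|grep -v rot; python3 -c "
from h import *
to(540,-354,205,-64.4)"
```

```text
position: [586.4, 247.3, 25.7]
time_s: 35.8
position: [586.3, 247.3, 25.7]
tcp_rot: [0.881, 0.473, 0.001, 0.0]
contact_force: [-0.4, 0.8, -0.4]
grip_width: 12.0
time_s: 36.3
position: [584.8, 246.6, 205.8]
contact_force: [-0.5, -0.5, -1.6]
grip_width: 11.7
to [-52.51  29.49   0.16] [2.000e-03 2.000e-03 2.109e+00] | at [584.8 246.6 205.8] yaw 56.4 q7 0.46 t 36.3 F [-0.5 -0.5 -1.6] w 11.7
```

```bash
python3 -m crank '[[[1,-3,1.7,0,0,0,0],[1,-6.5,3.6,0,0,0,0],[1,-10,5.6,0,0,0,0],[1,-14,7.8,0,0,0,0],[1,-18,10,0,0,0,0]]]'|grep pos; python3 -m crank '[[[1,-4,2.3,0,0,0,0.1],[1,-8,4.5,0,0,0,0.2],[1,-12,6.8,0,0,0,0.3],[1,-16,9,0,0,0,0.4],[1,-19,10.6,0,0,0,0.5]]]'|grep pos; python3 -c "
from h import *
to(500,-354,205,-64.4)"
```

```text
position: [567.9, 39.7, 206.0]
position: [550.1, -180.7, 206.3]
to [-12.42  13.08   0.18] [0.003 0.002 1.602] | at [ 550.1 -180.7  206.3] yaw 27.4 q7 0.75 t 37.3 F [-0.  -0.3 -1.8] w 11.9
```

```bash
python3 -m crank '[[[1,-3,2,0,0,0,0.13],[1,-6,5,0,0,0,0.26],[1,-9,8,0,0,0,0.39],[1,-12,11,0,0,0,0.52],[1,-13,13,0,0,0,0.65]]]'|grep pos; python3 -m crank '[[[1,0,0,0,0,0,0.13],[1,0,0,0,0,0,0.26],[1,0,0,0,0,0,0.39],[1,0,0,0,0,0,0.52],[1,0,0,0,0,0,0.65]]]'|grep pos; python3 -c "
from h import *
to(468,-388,205,-64.4)"
```

```text
position: [491.2, -360.1, 207.0]
position: [491.0, -359.9, 206.7]
to [0.55 3.59 0.19] [ 0.005 -0.     0.286] | at [ 491.  -359.9  206.7] yaw -48.0 q7 -0.1 t 38.3 F [-0.  -0.7 -0.7] w 12.1
```

```bash
python3 -m crank '[[[1,0.3,1.5,0,0,0,0.13],[1,0.55,3,0,0,0,0.25],[1,0.55,3.5,0,0,0,0.28],[1,0.55,3.6,0,0,0,0.28],[1,0.55,3.6,0,0,0,0.28]]]'|grep pos; python3 -c "
from h import *
to(468,-388,205,-64.4)
im,d,W=cloud('wrist'); Z=W[...,2]; save('wr9',im); np.savez('/tmp/wr9',im=im,W=W)"
```

```text
position: [468.2, -387.4, 206.8]
to [0.04 0.05 0.18] [ 0.005 -0.001  0.009] | at [ 468.2 -387.4  206.8] yaw -63.9 q7 -0.28 t 38.8 F [ 0.7  0.3 -0.7] w 11.9
```

View pics/wr9.png

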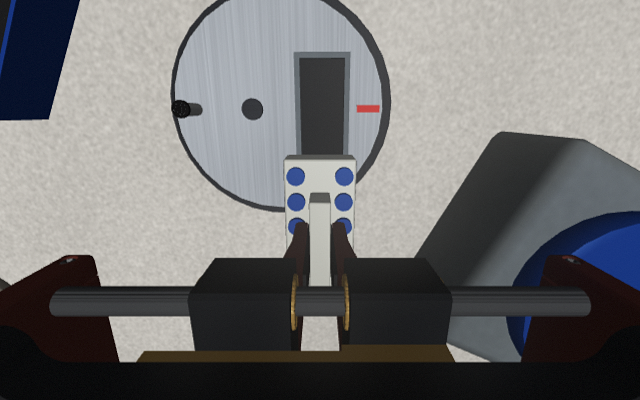

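Run:
```python
from h import *
z=np.load('/tmp/wr9.npz'); im,W=z['im'],z['W']; Z=W[...,2]; V=im.max(-1)
g=np.zeros(Z.shape,bool); g[45:153,285:362]=1
fl=g&(V<75)&(Z<36); wl=g&(Z>35.5)&(Z<42)&(V>=60)
rect('floor',W[fl]); rect('wall',W[wl])
# floor edges per row: left/right borders
f=W[fl]; 
import itertools
L=[];Rr=[]
for v in range(62,150,3):
    cols=np.where(fl[v])[0]; L.append(W[v,cols[2],:2]); Rr.append(W[v,cols[-3],:2])
for n,P in(('L',L),('R',Rr)):
    P=np.array(P); vx,vy,x0,y0=cv2.fitLine(P.astype(np.float32),cv2.DIST_HUBER,0,0.01,0.01).ravel(); print(n,np.degrees(np.arctan2(vy,vx)),x0,y0)
hsv=cv2.cvtColor(im,cv2.COLOR_RGB2HSV); red=((hsv[...,0]<8)|(hsv[...,0]>172))&(hsv[...,1]>130)
r=red.copy(); r[:,:350]=0; r[130:]=0; rect('arrow',W[r])
p=np.zeros(Z.shape,bool); p[90:125,170:205]=1; rect('post',W[p&(Z>66)&(Z<75)])
# disc rim upper face circle fit
d=(Z>26)&(Z<34); d[215:]=0; d[:,:165]=0; d[:,392:]=0
c=max(cv2.findContours(d.astype(np.uint8),0,1)[0],key=cv2.contourArea)[:,0]
P=W[c[:,1],c[:,0]]; P=P[(c[:,1]>5)&((c[:,0]<280))|((c[:,1]<140)&(c[:,1]>5)&(c[:,0]>352))][:,:2]
from scipy.optimize import least_squares
s=least_squares(lambda q:np.hypot(*(P-q[:2]).T)-q[2],[518,-309,120],loss='soft_l1'); print('disc',s.x,len(P))
h=np.zeros(Z.shape,bool); h[95:125,238:268]=1; rect('hub',W[h&(V<90)])
h=np.zeros(Z.shape,bool); h[150:240,280:360]=1; rect('rack',W[h&(Z>185)&(im.min(-1)>0)&(W[...,2]<215)])
t=W[h&(Z>195)&(Z<208)]; t=t[~np.isnan(t[:,0])]; print(np.c_[t[:,:2]-t[:,:2].mean(0)].shape); X=np.c_[t[:,:2]-[500,-370],np.ones(len(t))]; print(np.linalg.lstsq(X,t[:,2],rcond=None)[0])
```

```text
floor 4046 c [ 542.1 -353.5] size [102.8  49.2] long axis 26.4 zmed 31.4
wall 1390 c [ 545.1 -352. ] size [107.3  61. ] long axis 26.4 zmed 38.7
L 26.179817 540.62305 -329.83716
R 26.487442 564.7764 -366.6338
arrow 132 c [ 564.3 -401.4] size [ 5.6 24.6] long axis 116.2 zmed 31.6
post 287 c [ 476.4 -224.6] size [17.7 17.6] long axis 55.6 zmed 70.9
disc [ 518.73533441 -309.7222302   118.31234484] 395
hub 351 c [ 505.4 -282.9] size [21.9 22.8] long axis 117.2 zmed 34.8
rack 4620 c [ 488.7 -377. ] size [52.3 44.3] long axis 26.1 zmed 204.0
(4249, 2)
[-3.02056103e-02 -1.55902587e-02  2.04243956e+02]
```

```bash
python3 -c "
from h import *
to(541.3,-354.3,120,-63.6)"; python3 -m crank '[[[1,0,-1.5,0,0.005,0,-0.005],[1,0,-4,0,0.005,0,-0.005],[1,0.1,-6.5,0,0.005,0,-0.005],[1,0.1,-7.8,0,0.005,0,-0.005],[1,0.1,-8,2,0.005,0,-0.005]]]'|grep pos; python3 -m crank '[[[1,0,0,2,0,0,0],[1,0,0,4,0,0,0],[1,0,0,6,0,0,0],[1,0,0,8,0,0,0],[1,0,0,8,0,0,0]]]'|grep pos;python3 -c "
from h import *
to(541.3,-354.3,75,-63.6)"
```

```text
to [ 0.24 -8.03  8.65] [ 0.004 -0.001 -0.005] | at [ 468.5 -387.3  206.8] yaw -63.9 q7 -0.28 t 38.9 F [ 0.5 -0.8 -1.1] w 12.1
position: [545.2, -351.6, 188.2]
position: [544.5, -349.8, 105.4]
to [0.26 0.5  3.04] [-0.002  0.     0.007] | at [ 544.5 -349.8  105.4] yaw -63.2 q7 -0.32 t 39.9 F [-0.2  0.2 -1. ] w 12.2
```

```bash
python3 -m crank '[[[1,0.2,0.4,0.8,0,0,0.006],[1,0.25,0.5,1.7,0,0,0.006],[1,0.25,0.5,2.5,0,0,0.006],[1,0.25,0.5,3,0,0,0.006],[1,0.25,0.5,3,0,0,0.006]]]'|grep pos; python3 -m crank '[[[1,0,0,0,0,0,0],[1,0,0,0,0,0,0]]]'|grep pos;python3 -c "
from h import *
to(541.3,-354.3,56,-63.6)
im,d,W=cloud('wrist'); Z=W[...,2]; save('wr10',im[80:330,160:480].repeat(2,0).repeat(2,1)); np.savez('/tmp/wr10',im=im,W=W)"
```

```text
position: [541.0, -354.0, 74.7]
position: [541.2, -354.1, 75.1]
to [0.03 0.01 1.91] [-0.002  0.001  0.001] | at [ 541.2 -354.1   75.1] yaw -63.5 q7 -0.3 t 40.5 F [ 0.2 -0.1 -1.4] w 11.7
```

View pics/wr10.png

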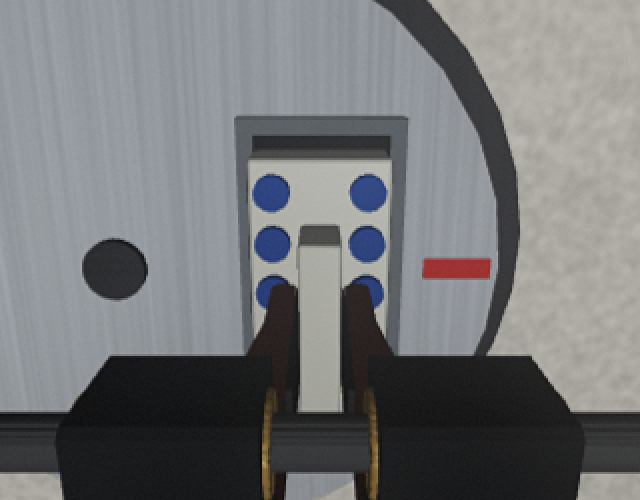

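The rack hovers about 11 mm above the walls, in line with the pocket. Before lowering I'll measure its offset.

Run:
```python
from h import *
z=np.load('/tmp/wr10.npz'); im,W=z['im'],z['W']; Z=W[...,2]
n=np.array([np.cos(np.radians(-63.6)),np.sin(np.radians(-63.6))]); t=np.array([-n[1],n[0]])
def ext(nm,m,q=(0.5,99.5)):
    p=W[m]; p=p[~np.isnan(p[:,0])]; a=p[:,:2]-[540.9,-354.5]; print(nm,len(p),"n",np.percentile(a@n,q).round(1),"t",np.percentile(a@t,q).round(1),"z",np.median(p[:,2]).round(1), "slope t",np.polyfit(a@t,p[:,2],1).round(3), "slope n",np.polyfit(a@n,p[:,2],1).round(3))
g=np.zeros(Z.shape,bool); g[156:235,280:362]=1
ext('rack top',g&(Z>66)&(Z<77))
g[:]=0; g[135:215,270:370]=1
ext('wall',g&(Z>35.5)&(Z<42))
g[:]=0; g[156:230,272:368]=1
ext('wall sides',g&(Z>36)&(Z<41))
```

```text
rack top 4182 n [-22.5  20.9] t [ 2.4 49.4] z 72.5 slope t [-3.000e-02  7.389e+01] slope n [-2.000e-03  7.295e+01]
wall 1636 n [-30.7  30.2] t [ 2.9 58.6] z 38.8 slope t [-0.    38.781] slope n [ 0.    38.761]
wall sides 878 n [-30.7  30.2] t [-9.3 46.7] z 38.8 slope t [-1.0000e-03  3.8812e+01] slope n [1.000e-03 3.879e+01]
```

```bash
python3 -m crank '[[[1,0.05,-0.05,0,0.03,0,0],[1,0.05,-0.05,0.4,0.03,0,0],[1,0.05,-0.05,0.8,0.03,0,0],[1,0.05,-0.05,1.2,0.03,0,0],[1,0.05,-0.05,1.5,0.03,0,0]]]'; python3 -m crank '[[[1,0,0,0.2,0,0,0],[1,0,0,0.4,0,0,0],[1,0,0,0.4,0,0,0]]]'
```

```text
time_s: 41.1
position: [541.8, -354.0, 59.5]
tcp_rot: [0.85, -0.526, 0.008, -0.014]
contact_force: [-0.3, -0.3, -1.3]
grip_width: 12.5
time_s: 41.4
position: [542.7, -353.5, 55.7]
tcp_rot: [0.85, -0.526, 0.008, -0.014]
contact_force: [-0.0, 0.8, 2.8]
grip_width: 11.8
```

```bash
python3 -m crank '[[[1,0,0,0.1,0,0,0],[0.4,0,0,0.05,0,0,0],[0.4,0,0,0,0,0,0],[0.4,0,0,0,0,0,0],[0.4,0,0,0,0,0,0]]]'; python3 -m crank '[[[0.4,0,0,-1,0,0,0],[0.4,0,0,-4,0,0,0],[0.4,0,2,-8,-0.03,0,0],[0.4,0,5,-12,-0.03,0,0],[0.4,0,6,-14,-0.03,0,0]]]'|grep pos;python3 - <<'E'
from h import *
im,d,W=cloud('wrist'); Z=W[...,2]; np.savez('/tmp/wr11',im=im,W=W); save('wr11',im)
n=np.array([np.cos(np.radians(-63.6)),np.sin(np.radians(-63.6))]); t=np.array([-n[1],n[0]])
A=W[...,:2]-[540.9,-354.5]
g=(abs(A@n)<26)&(abs(A@t)<54)&(Z>44)&(Z<60)
p=W[g];a=A[g]; print(len(p),np.percentile(a@n,[.5,99.5]),np.percentile(a@t,[.5,99.5]),np.median(p[:,2]),np.polyfit(a@t,p[:,2],1),np.polyfit(a@n,p[:,2],1))
to(476.4,-224.6,160,-63.6)
E
```

```text
time_s: 41.9
position: [542.6, -353.5, 55.6]
tcp_rot: [0.85, -0.526, 0.008, -0.014]
contact_force: [1.1, 0.2, -0.4]
grip_width: 26.7
position: [483.0, -385.8, 197.9]
3199 [-22.43798052  21.09072268] [-48.29261803  49.80615543] 53.26040232929221 [-1.49899884e-03  5.37783674e+01] [-2.09437408e-03  5.37717845e+01]
to [-14.9   -6.57   3.96] [-0.005 -0.006 -0.004] | at [ 483.  -387.2  200.1] yaw -63.8 q7 -0.28 t 42.5 F [-0.5 -2.5  1.7] w 26.6
```

View pics/wr11.png

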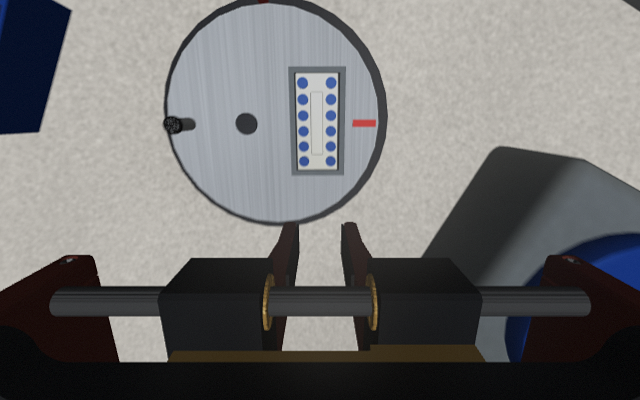

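Rack seated: its top is flat at z≈53 and it lies inside the walls. Next I rotate the tool so the jaws close tangentially and go over the post.

```bash
python3 -m crank '[[[0.2,-3,-1.3,0,0,0,0.13],[0.2,-6.5,-2.8,0,0,0,0.26],[0.2,-10,-4.4,0,0,0,0.39],[0.2,-13,-5.8,0,0,0,0.52],[0.2,-14.9,-6.5,0,0,0,0.65]]]'|grep pos; python3 -m crank '[[[0.2,0,0,0,0,0,0.13],[0.2,0,0,0,0,0,0.26],[0.2,0,0,0,0,0,0.39],[0.2,0,0,0,0,0,0.52],[0.2,0,0,0,0,0,0.65]]]'|grep pos; python3 -m crank '[[[0.2,0,0,0,0,0,0.13],[0.2,0,0,0,0,0,0.26],[0.2,0,0,0,0,0,0.26],[0.2,0,0,0,0,0,0.26]]]'|grep pos
python3 - <<'E'
from h import *
to(476.4,-224.6,90,-153.6)
im,d,W=cloud('wrist'); Z=W[...,2]; np.savez('/tmp/wr12',im=im,W=W); save('wr12',im)
g=(np.hypot(W[...,0]-476.4,W[...,1]+224.6)<20)&(Z>62)&(Z<80); rect('post',W[g])
hsv=cv2.cvtColor(im,cv2.COLOR_RGB2HSV); red=((hsv[...,0]<8)|(hsv[...,0]>172))&(hsv[...,1]>130)
g=red&(np.hypot(W[...,0]-637,W[...,1]+243)<40); g[255:]=0; print(g.sum()); 
if g.sum()>5: rect('mark',W[g&(Z>22)])
E
```

```text
position: [475.9, -221.6, 199.5]
position: [476.1, -221.2, 199.6]
position: [476.1, -220.9, 199.5]
to [ 0.2  -0.3  10.95] [-0.004  0.006  0.004] | at [ 476.1 -220.9  199.5] yaw -153.4 q7 -1.98 t 43.9 F [ 0.1  0.3 -1.2] w 35.3
post 228 c [ 476.6 -224.2] size [17.2 17.3] long axis 116.7 zmed 70.8
231
mark 201 c [ 637.6 -240.9] size [22.1  9.9] long axis 28.6 zmed 28.6
```

```bash
python3 -m crank '[[[0.2,0.2,-0.3,2,0,0,0],[0.2,0.2,-0.3,5,0,0,0],[0.2,0.2,-0.3,8,0,0,0],[0.2,0.2,-0.3,10,0,0,0],[0.2,0.2,-0.3,11,0,0,0]]]' 15|grep pos; python3 -m crank '[[[0.2,0,0,0,0,0,0],[0.2,0,0,0,0,0,0]]]'|grep pos; python3 -c "
from h import *
to(476.5,-224.4,43,-153.6)"
```

```text
position: [475.6, -224.2, 88.0]
position: [475.9, -224.5, 88.5]
to [-0.04 -0.01  4.55] [-0.003  0.005  0.006] | at [ 475.9 -224.5   88.5] yaw -153.3 q7 -1.82 t 44.6 F [ 0.  -0.7  0.3] w 35.0
```

```bash
python3 -m crank '[[[0.2,-0.05,0,1.5,0,0,0],[0.2,-0.05,0,3,0,0,0],[0.2,-0.05,0,4.5,0,0,0],[0.2,-0.05,0,4.5,0,0,0],[1,-0.05,0,4.5,0,0,0]]]' 15; python3 -m crank '[[[1,0,0,0,0,0,0],[1,0,0,0,0,0,0],[1,0,0,0,0,0,0],[1,0,0,0,0,0,0],[1,0,0,0,0,0,0]]]'; python3 -c "
from h import *
to(476.5,-224.4,43,-153.6)"
```

```text
time_s: 45.1
position: [476.1, -224.4, 43.0]
tcp_rot: [-0.231, 0.973, -0.001, 0.002]
contact_force: [-0.9, -1.2, 0.1]
grip_width: 30.3
time_s: 45.6
position: [476.4, -224.6, 43.3]
tcp_rot: [-0.231, 0.973, -0.001, 0.002]
contact_force: [-0.1, -0.7, 3.0]
grip_width: 13.2
to [-0.02  0.01  0.03] [-0.002  0.004  0.005] | at [ 476.4 -224.6   43.3] yaw -153.3 q7 -1.76 t 45.6 F [-0.1 -0.7  3. ] w 13.2
```

Post gripped. I'll turn it in 20° arcs, checking after the first.

```bash
python3 -m crank '[[[1,0.66,-0.02,0,0,0,-0.07],[1,1.32,-0.09,0,0,0,-0.14],[1,1.98,-0.21,0,0,0,-0.21],[1,2.62,-0.37,0,0,0,-0.28],[1,3.25,-0.57,0,0,0,-0.35]]]'; python3 -c "
from h import *
a=np.radians(116.4+20); to(518.7+95*np.cos(a),-309.7+95*np.sin(a),43,-153.6+20)"
```

```text
time_s: 46.1
position: [450.1, -244.3, 43.3]
tcp_rot: [-0.398, 0.917, -0.001, 0.003]
contact_force: [1.8, -0.7, -0.2]
grip_width: 13.5
to [0.   0.02 0.03] [-0.004  0.004  0.009] | at [ 450.1 -244.3   43.3] yaw -133.1 q7 -1.43 t 46.1 F [ 1.8 -0.7 -0.2] w 13.5
```

```bash
python3 -m crank '[[[1,0.66,-0.02,0,0,0,-0.07],[1,1.32,-0.09,0,0,0,-0.14],[1,1.98,-0.21,0,0,0,-0.21],[1,2.62,-0.37,0,0,0,-0.28],[1,3.25,-0.57,0,0,0,-0.35]]]'|grep force; python3 -m crank '[[[1,0.66,-0.02,0,0,0,-0.07],[1,1.32,-0.09,0,0,0,-0.14],[1,1.98,-0.21,0,0,0,-0.21],[1,2.62,-0.37,0,0,0,-0.28],[1,3.25,-0.57,0,0,0,-0.34]]]'|grep force; python3 -c "
from h import *
a=np.radians(116.4+60); to(518.7+95*np.cos(a),-309.7+95*np.sin(a),43,-153.6+60)"
```

```text
contact_force: [0.6, -0.1, -0.5]
contact_force: [1.6, 1.1, 0.0]
to [-0.04  0.06  0.03] [-0.006  0.001  0.007] | at [ 424.5 -304.2   43.3] yaw -93.2 q7 -0.78 t 47.1 F [1.6 1.1 0. ] w 13.6
```

```bash
python3 -m crank '[[[1,0.64,0,0,0,0,-0.07],[1,1.29,-0.05,0,0,0,-0.14],[1,1.94,-0.16,0,0,0,-0.21],[1,2.58,-0.32,0,0,0,-0.28],[1,3.2,-0.52,0,0,0,-0.34]]]'|grep force; python3 -c "
from h import *
a=np.radians(116.4+93.65); to(518.7+95*np.cos(a),-309.7+95*np.sin(a),43,-153.6+93.65)"
```

```text
contact_force: [1.4, 1.2, -0.2]
to [ 2.25 -0.21  0.04] [-0.006 -0.001 -0.238] | at [ 428.1 -336.3   43.3] yaw -73.6 q7 -0.46 t 47.6 F [ 1.4  1.2 -0.2] w 14.0
```

```bash
python3 -m crank '[[[1,0.6,0,0,0,0,-0.06],[1,1.2,-0.06,0,0,0,-0.12],[1,1.8,-0.14,0,0,0,-0.18],[1,2.25,-0.21,0,0,0,-0.24],[1,2.25,-0.21,0,0,0,-0.24]]]'|grep force
python3 - <<'E'
from h import *
def red(name):
    im,d,W=cloud(name); Z=W[...,2]
    hsv=cv2.cvtColor(im,cv2.COLOR_RGB2HSV); r=((hsv[...,0]<8)|(hsv[...,0]>172))&(hsv[...,1]>120)&(im[...,0]>70)
    C=np.array([518.7,-309.7]); D=W[...,:2]-C; rr=np.hypot(D[...,0],D[...,1])
    for nm,lo,hi in(("arrow",80,121),("mark",124,152)):
        g=r&(rr>lo)&(rr<hi)&(Z>22)&(Z<40)&(D[...,0]>0)
        if g.sum()>3: m=D[g].mean(0); print(name,nm,g.sum(),m.round(1),np.hypot(*m).round(1),"ang",np.degrees(np.arctan2(m[1],m[0])).round(2))
    return im
a=np.radians(116.4+93.65); to(518.7+95*np.cos(a),-309.7+95*np.sin(a),43,-153.6+93.65)
save("wr13",red("wrist")); red("top"); red("side")
E
```

```text
contact_force: [3.0, 0.1, -1.6]
to [-0.05  0.06  0.03] [-0.006 -0.003  0.003] | at [ 437.3 -357.4   43.3] yaw -59.8 q7 -0.25 t 48.1 F [ 3.   0.1 -1.6] w 13.5
top arrow 12 [88.6 50.5] 102.0 ang 29.67
top mark 18 [118.4  68.6] 136.8 ang 30.07
side arrow 19 [90.3 51.4] 103.9 ang 29.63
side mark 24 [118.3  67.1] 136.0 ang 29.56
```

```bash
python3 -m crank '[[[0.2,0,0,0,0,0,0],[0.2,0,0,0,0,0,0],[0.2,0,0,0,0,0,0],[0.2,0,0,0,0,0,0],[0.2,0,0,0,0,0,0]]]'|grep -v rot; python3 -m crank '[[[0.2,0,0,-1,0,0,0],[0.2,0,0,-4,0,0,0],[0.2,0,0,-8,0,0,0],[0.2,0,0,-13,0,0,0],[0.2,0,0,-18,0,0,0]]]'|grep pos
python3 - <<'E'
from h import *
C=np.array([518.7,-309.7])
for name in("wrist","top","side"):
    im,d,W=cloud(name); Z=W[...,2]
    hsv=cv2.cvtColor(im,cv2.COLOR_RGB2HSV); r=((hsv[...,0]<8)|(hsv[...,0]>172))&(hsv[...,1]>120)&(im[...,0]>70)
    D=W[...,:2]-C; rr=np.hypot(D[...,0],D[...,1])
    for nm,lo,hi in(("arrow",80,121),("mark",124,152)):
        g=r&(rr>lo)&(rr<hi)&(Z>22)&(Z<40)&(D[...,0]>0)
        if g.sum()>3: m=D[g].mean(0); rect(name+nm,W[g]); print(np.hypot(*m).round(1),"ang",np.degrees(np.arctan2(m[1],m[0])).round(2))
    if name=="top": save("topF",cv2.resize(im[90:280,160:480],None,fx=2.5,fy=2.5,interpolation=cv2.INTER_CUBIC))
    if name=="wrist": save("wrF",im)
E
```

```text
time_s: 48.75
position: [436.8, -357.0, 43.3]
contact_force: [0.5, -0.4, -0.8]
grip_width: 35.0
position: [435.0, -357.0, 225.7]
wristarrow 59 c [ 602.6 -261.2] size [9.8 5.6] long axis 30.1 zmed 31.7
97.0 ang 30.06
toparrow 11 c [ 607.7 -259.8] size [23.   5.5] long axis 32.3 zmed 31.1
102.3 ang 29.43
topmark 16 c [ 637.1 -241.2] size [18.4  8.9] long axis 32.0 zmed 28.0
137.6 ang 30.24
sidearrow 19 c [ 609.5 -257.7] size [22.2  7.2] long axis 32.5 zmed 28.5
104.7 ang 29.85
sidemark 23 c [ 638.8 -242. ] size [21.8  9.4] long axis 30.9 zmed 27.0
136.7 ang 29.65
```

View pics/topF.png

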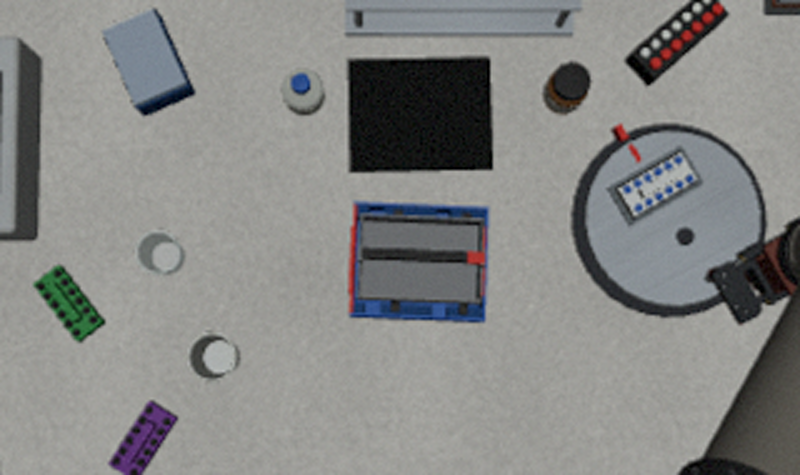

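```bash
python3 -c "
from h import *
to(435,-357,225,-60)
print(arm.sign_off())"
```

```text
to [-0.27  0.11  0.26] [-0.01  -0.009  0.001] | at [ 437.3 -358.7  227.6] yaw -59.9 q7 -0.35 t 49.4 F [-0.4  0.3 -0.3] w 35.1
the job is handed in; nothing more can be done
None
```

The rack change is done and handed in at about 49 s of the 210 s allowed. The hand-in itself reports no verdict.

- **Carrier and used racks:** I set the carrier on the mat and laid the two yellow racks that were present in adjacent tote slots (0 and +54 mm). `used1` was absent, since the turntable's pocket started empty. I then put the carrier back half turned. Its rim measured at z ≈ 118 mm and the bar top at about 155 mm, which matches it standing on the rib tops.
- **Fresh rack:** It is seated flat in the pocket, with its top at z ≈ 53 mm, no measurable tilt, and inside the walls on all sides.
- **Turntable:** I turned it about 93.6° by the post only after the rack was seated. The arrow reads 29.4–30.1° and the mark 29.6–30.2°. The cameras differ by a few tenths of a degree, and the top view has the arrow about 0.8° short.
- **Bystanders:** The last top view shows the green and purple look-alikes and the other objects where they started.

**Slips along the way:**
- My first grasp on the carrier bar missed because I lifted before the fingers had closed. Nothing moved, and the retry held.
- Setting the carrier down pressed briefly with about 31 N at the wrist, within the limits.

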